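Load the steriliser indicator holder and snap its cap on

TASK

Get the indicator holder ready for the steriliser: stand the two small capsules in its two wells, one in each. Then take the round cap from the instrument tray by its knob and press it straight down onto the holder's stud until it clicks, and keep pressing after the click so that the cap sits fully home on the block. Do not let go: finish with the knob still in the gripper and a steady downward push on the cap, and leave the tweezers, carton, syringe and marker alone.

Things in the scene. Friction and masses are not known exactly. Their poses are not given: they have to be found in the camera images.
- holder: Indicator holder: square bare-metal block 84 x 84 x 22 mm with a 92 mm square foot 4 mm thick, fixed on the worktop left of the instrument tray. Origin at the centre of its underside, z up. Its flat top (z = 22 mm) has two round wells, one either side of a central upright stud; both lie on the block's own y axis, 24 mm from the centre.
- well_0 (a point): Centre of the mouth of one well (at y = +24 mm of the block, on its top face, z = 22 mm). The well is 20 mm in diameter and 12 mm deep.
- well_1 (a point): Centre of the mouth of the other well (y = -24 mm of the block), same size.
- stud_top (a point): Tip of the stud, 60 mm above the worktop, on the block's axis. The stud is 12 mm thick with a tapered tip; round it, centred 48 mm above the worktop, four sprung balls stand 4 mm out of its sides. The cap meets them about 14 mm above its home height; pushing past takes roughly 8 to 15 N, then the force drops sharply (the click) and the skirt comes down on the block's top.
- capsule_0: Indicator capsule: small upright grey plastic cylinder with a pale band, 16 mm in diameter, 26 mm tall, 15 g, standing on the worktop left of the holder. Origin at the centre of its underside. The two capsules are alike; either goes in either well, where it stands 14 mm proud of the block.
- capsule_1: The other capsule, the same in every way.
- cap: Snap cap: round white plastic, about 50 g, right way up in the instrument tray (floor 2 mm above the worktop, rim about 17 mm high). Origin at the centre of its skirt's lower rim, z up. Skirt and disc 76 mm across, disc top at z = 21 mm. A 15 mm hole in the middle of its underside goes over the stud at any yaw. Fully home, its origin is 22 mm above the block's underside (0.5 mm play).
- knob_top (a point): Centre of the flat top of the cap's round knob, the part to grip: 29 mm in diameter, standing on the disc from z = 21 to z = 44.5 mm of the cap. Over the last 7 mm above home the sprung balls draw the cap down with up to about 12 N, and they hold it there; an upward reaction is felt again only once the skirt stands on the block.
- tweezers_fine: Bystander: steel tweezers 18 x 126 x 8 mm lying in the tray beyond the cap. Origin at the centre of the underside.
- label_box: Bystander: small carton 40 x 63 x 28 mm on the worktop beyond the tray. Origin at the centre of the underside.
- syringe_a: Bystander: plastic syringe 19 x 110 x 25 mm lying on the worktop between robot and holder. Origin at the centre of the underside.
- marker_blue: Bystander: marker pen 12 x 136 x 12 mm lying on the worktop to the left of the capsules. Origin at the centre of the underside.
Not all that is in view belongs to the job. What is shaped like the cap but red is not meant.

How it is judged:
By the outcome, as a careful person would: the job done as asked, in the order asked, and still so for the second after the job is handed in, while the arm keeps its last pose, push and grip.
It also fails if it takes over 64 s, if anything falls off the work surface, if the arm or the gripper's body presses on something with over 40 N, if the wrist force passes 120 N, or if a joint passes its speed limit or range.

ROBOT

A 7-joint arm with a two-finger parallel gripper is mounted at the origin on a cart in front of the work surface, level with it; the furniture and walls round the work are solid. World frame = base frame: x ahead of the robot, y to its left, z up, the work surface at z = 0. Lengths are in m, angles in rad, forces in N, time in s.
With the tool pointing down it reaches from about 0.425 to 0.925 m from the base axis. Payload 6.8 kg.
Tool frame: the origin (TCP) lies on the mounting face of the last link; the fingertips stand 173 mm ahead of it and the grasp point (between the pads) lies 155 mm ahead of it; y points along the fingers, x is the direction in which the jaws open and shut, and the axes are right-handed (so a half turn about y gives the same grasp; the last joint's range is limited). The gripper opens to 85 mm and grips with 20 to 120 N. Pads are 22 mm wide; open, the fingers measure 114 mm over their backs; the gripper's body (76 mm by 85 mm) begins 54 mm behind the grasp point. The pads swing forward as they close: fully open they stand 13 mm farther back than shut.
Start: joints at [-1.438, 0.477, 0.022, 1.555, -0.011, 1.109, -0.083], TCP at [0.161, 0.656, 0.405] pointing down, gripper open.
Joint ranges: [-2.96, 2.96], [-0.34, 2.1], [-1.41, 1.46], [0.24, 2.44], [-1.37, 4.51], [0.17, 1.92], [-2.96, 2.96]. Speed limits (rad/s): [2.39, 2.39, 3.14, 3.14, 3.14, 3.14, 3.14].

INTERFACE

Orientations are given as a rotation vector (axis times angle).
In Python, from bench import r gives the robot as it stands.
- The arm moves only by the tool step_arm, never from a script. Its arguments are lists of equal length, an entry for each row: "xyz": the shift along the tool's x, y, z scaled (see below), a list of three; "rotation": the turn, a rotation vector about the tool's x, y, z scaled (see below), a list of three. A call has 1 to 20 rows; each row is the pose to reach, as a shift and turn from the pose measured when the call began, along the tool's axes at that moment; what a row does not reach only later rows make up. The controller multiplies each number of a shift by 30 cm and each number of a turn by 90 degrees. A row lasts 1/8 s, in which the tool goes at most 62.5 mm and 10.7 degrees, less where a joint would pass 70% of its speed; a pose out of reach is approached as far as the arm can. A call with a number of a shift or a turn outside -1 to 1 is refused whole. A call with a gripper value outside its range is refused whole. "grip" is the closure, from 0 (fully open) to 1 (shut), set as the call begins (left out, the last holds). The fingers move at their own pace and stop on an object; "force" is the grip in N (left out, the last holds). Time passes only in rows, so rows that repeat a pose let the fingers close. It gives the time, the measured TCP pose, the force and the opening at its end, in the units of the state.
- r.get_obs(): the state, without advancing time (a new reading comes with each control period).
- r.grab_frame(name): name is "side" or "top"; returns a dict with "pixels" (420x560x3 uint8, red, green, blue), "fx", "fy", "cx", "cy" (pixels), "position" and "attitude" of the camera in the world. Camera axes: x right, y down, z forward; pixel columns grow to the right and rows downward; lengths in m; the calibration is good to about 2 mm. A picture is of the moment at which its call begins. There is no depth.
- r.hand_in(): hands the job in, once; it reports no verdict.
The state is a dict: "clock": time; "joints": joint angles; "qvel": joint speeds; "tau": joint torques, N m; "tcp_pos": TCP position; "orientation": TCP orientation; "contact_force": force on the tool from outside, world axes, zero at the start; "moment": the same for the moment, N m; "grip_width": finger opening in m.
Only numpy, scipy, OpenCV 4.12 (cv2) and the standard library are available. Lean on these libraries where they do the work, as an engineer would, in place of code of your own. Each camera call takes 0.05 s, during which the arm holds its last target.

## Working session

There is one attempt and no reset: what is moved stays moved. The work goes in short steps, Python scripts to look and compute and a tool call to move; the robot and the scene stay as the last step left them, time stands still between calls to the robot, and variables do not carry over. Pictures are saved under pics/ and viewed, and the job is handed in when it is done.

Besides the shell and the picture viewer there is one more tool, called by a JSON object that holds its "api" and its "payload", one argument or row to a line. step_arm: Moves the arm, as the interface text tells. Its arguments: {"type":"object","properties":{"xyz":{"type":"array"},"rotation":{"type":"array"},"grip":{"type":"number"},"force":{"type":"number"}},"required":["xyz","rotation"]}

```bash
ls; mkdir -p pics
python3 - <<'E'
from bench import r
import cv2
o=r.get_obs()
for k,v in o.items(): print(k,v)
for n in("side","top"):
    f=r.grab_frame(n); cv2.imwrite(f"pics/{n}0.png",f["pixels"][:,:,::-1]); print({k:v for k,v in f.items() if k!="pixels"})
E
```

```text
pics
clock 0.0
joints [-1.4381238   0.47780771  0.02231359  1.55648728 -0.0115152   1.10926918
 -0.08308269]
qvel [-0.00072085 -0.00076984  0.00193603 -0.0026767  -0.00056744 -0.00093762
 -0.0020121 ]
tau [ 3.91505546e-04 -5.96460915e+01  1.60828907e+00 -2.81184393e+01
  1.24962162e-02  9.56849341e-03 -1.29400439e-05]
tcp_pos [0.16086452 0.65525842 0.40370467]
orientation [-1.31475747 -1.02909534  1.03139792]
contact_force [-0.05681855 -0.5668738  -0.08197956]
moment [ 0.01272561  0.02415723 -0.00424689]
grip_width 0.0853337272288572
{'fx': 389.2926669912835, 'fy': 389.2926669912835, 'cx': 281.0696187976582, 'cy': 217.78143844809924, 'position': array([ 0.09197172, -0.52248565,  0.52407442]), 'attitude': array([-2.03438757,  0.48384523, -0.30855758])}
{'fx': 515.9813863902514, 'fy': 515.9813863902514, 'cx': 279.5434975685551, 'cy': 207.8474907853887, 'position': array([0.26295068, 0.18981174, 0.99274348]), 'attitude': array([-2.15559664,  2.02702227, -0.23920297])}
```

Run:
```python
from bench import r
from scipy.spatial.transform import Rotation as R
print(R.from_rotvec(r.get_obs()["orientation"]).as_matrix().round(3))
for n in("side","top"):
    f=r.grab_frame(n);print(n,R.from_rotvec(f["attitude"]).as_matrix().round(3))
```

```text
[[ 0.238 -0.    -0.971]
 [ 0.971 -0.002  0.238]
 [-0.002 -1.    -0.   ]]
side [[ 0.888 -0.209  0.409]
 [-0.459 -0.437  0.773]
 [ 0.017 -0.875 -0.484]]
top [[ 0.062 -0.97   0.234]
 [-0.998 -0.06   0.016]
 [-0.001 -0.234 -0.972]]
```

View pics/side0.png

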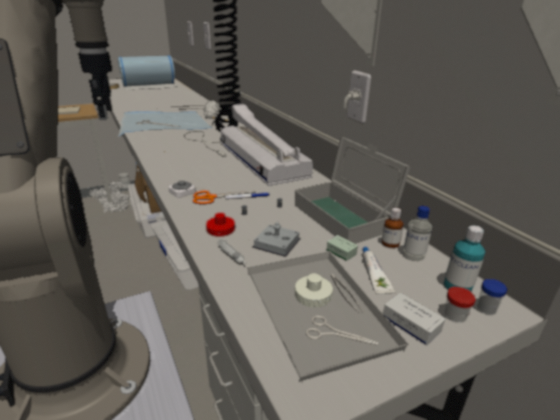

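View pics/top0.png

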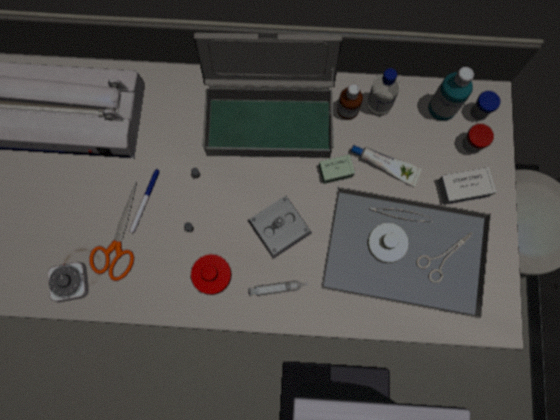

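```bash
cat > h.py <<'E'
from bench import r
import cv2, numpy as np
from scipy.spatial.transform import Rotation as R
def frame(n):
    f=r.grab_frame(n); f["R"]=R.from_rotvec(f["attitude"]).as_matrix(); f["bgr"]=f["pixels"][:,:,::-1].copy(); return f
def ray(f,u,v): 
    d=np.array([(u-f["cx"])/f["fx"],(v-f["cy"])/f["fy"],1.]); return f["R"]@d
def onz(f,u,v,z):
    d=ray(f,u,v); p=f["position"]; return p+d*(z-p[2])/d[2]
def proj(f,P):
    c=f["R"].T@(np.asarray(P)-f["position"]); return np.array([f["fx"]*c[0]/c[2]+f["cx"],f["fy"]*c[1]/c[2]+f["cy"]])
def tri(f1,u1,f2,u2):
    a,b=f1["position"],f2["position"]; d,e=ray(f1,*u1),ray(f2,*u2)
    s=np.linalg.lstsq(np.c_[d,-e],b-a,rcond=None)[0]
    p,q=a+d*s[0],b+e*s[1]; return (p+q)/2,np.linalg.norm(p-q)
def crop(f,x,y,w,h,s,name):
    c=f["bgr"][y:y+h,x:x+w]; c=cv2.resize(c,None,fx=s,fy=s,interpolation=cv2.INTER_CUBIC)
    c=cv2.convertScaleAbs(c,alpha=1.5,beta=10); cv2.imwrite(name,c)
E
python3 - <<'E'
from h import *
f=frame("top"); crop(f,170,150,160,120,5,"pics/t1.png")
g=frame("side"); crop(g,220,180,120,90,6,"pics/s1.png")
E
```

```text
(no output)
```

View pics/t1.png

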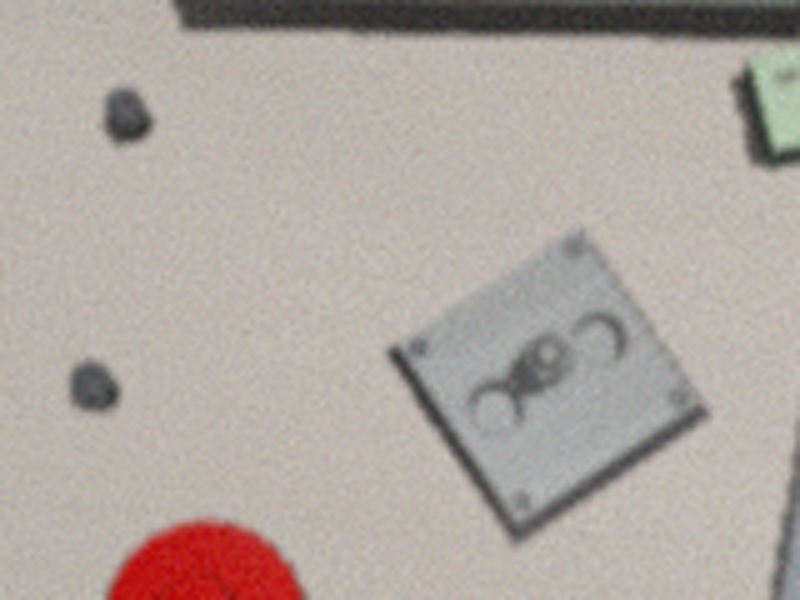

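View pics/s1.png

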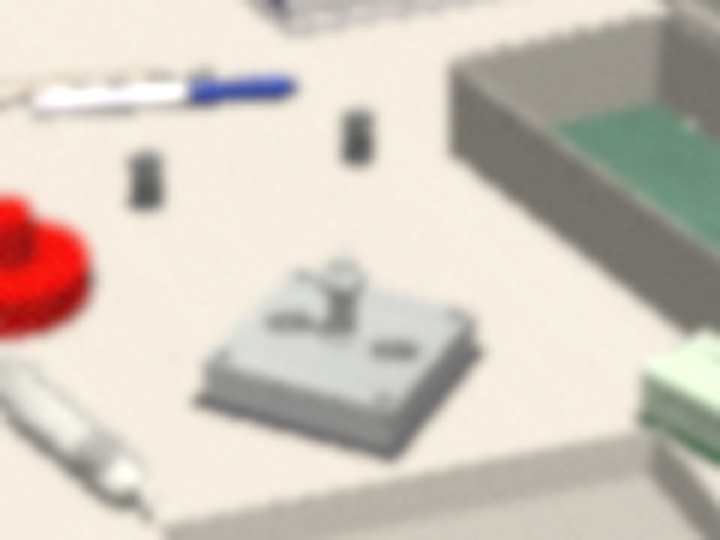

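Run:
```python
from h import *
f=frame("top"); g=frame("side")
T=lambda x,y:(170+(x+.5)/5-.5,150+(y+.5)/5-.5)
S=lambda x,y:(220+(x+.5)/6-.5,180+(y+.5)/6-.5)
sc=[onz(f,*T(*p),.022)[:2] for p in[(576,244),(682,397),(521,500),(418,347)]]
print("screws",np.round(sc,4),np.mean(sc,0)); 
print([np.linalg.norm(sc[i]-sc[i-1]).round(4) for i in range(4)])
for i in range(4): d=sc[i]-sc[i-1]; print(np.degrees(np.arctan2(d[1],d[0]))%90)
print("wellsT",[onz(f,*T(*p),.022)[:2].round(4) for p in[(603,340),(498,408)]])
print("wellsS",[onz(g,*S(*p),.022)[:2].round(4) for p in[(293,319),(396,348)]])
print("studtop",onz(f,*T(547,352),.06).round(4),onz(g,*S(343,264),.06).round(4),tri(f,T(547,352),g,S(343,264)))
# capsules & others, blobs
hsv=cv2.cvtColor(f["bgr"],cv2.COLOR_BGR2GRAY)
b=cv2.GaussianBlur(hsv,(3,3),0)
for n,im,boxes in(("T",f,[(180,155,30,35),(175,212,28,28)]),("S",g,[(236,202,16,16),(272,194,16,18)])):
    gr=cv2.cvtColor(im["bgr"],cv2.COLOR_BGR2GRAY)
    for x,y,w,h in boxes:
        c=gr[y:y+h,x:x+w].astype(float); bg=np.median(c); m=np.clip(bg-c-0.25*(bg-c.min()),0,None)
        bw=(c<(bg+c.min())/2); ys,xs=np.nonzero(bw); u,v=x+xs.mean(),y+ys.mean()
        print(n,u,v,bw.sum(),bg,c.min(),"bbox",x+xs.min(),x+xs.max(),y+ys.min(),y+ys.max(),onz(im,u,v,.013).round(4))
crop(f,320,180,180,135,4,"pics/t2.png"); crop(g,240,250,160,120,5,"pics/s2.png")
```

```text
screws [[0.5158 0.1965]
 [0.4578 0.1524]
 [0.4142 0.2114]
 [0.4711 0.2548]] [0.46472566 0.2037846 ]
[np.float64(0.0734), np.float64(0.0729), np.float64(0.0733), np.float64(0.0716)]
37.43541652102142
37.27439105314255
36.40671264374282
37.34338122341527
wellsT [array([0.4782, 0.1839]), array([0.4492, 0.2225])]
wellsS [array([0.4523, 0.2244]), array([0.4801, 0.1858])]
studtop [0.464  0.2045 0.06  ] [0.4614 0.1974 0.06  ] (array([0.46502744, 0.2045833 , 0.055389  ]), np.float64(3.732182783066103e-05))
T 195.3116883116883 172.45454545454544 77 114.0 31.0 bbox 191 209 155 178 [0.5604 0.3772 0.013 ]
T 188.3661971830986 227.16901408450704 71 114.0 33.0 bbox 184 193 223 231 [0.4492 0.3795 0.013 ]
S 243.95238095238096 210.0952380952381 42 151.0 54.0 bbox 242 246 206 214 [0.4502 0.3779 0.013 ]
S 279.0 202.68421052631578 38 152.0 52.0 bbox 277 281 199 206 [0.5598 0.3768 0.013 ]
```

View pics/t2.png

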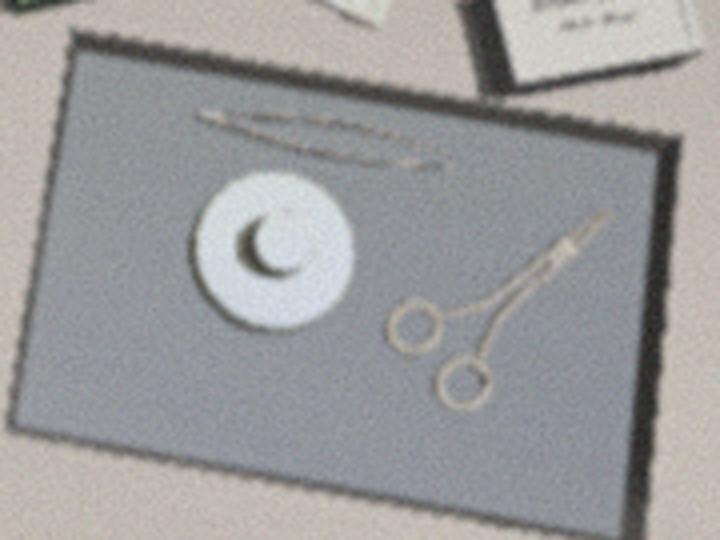

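View pics/s2.png

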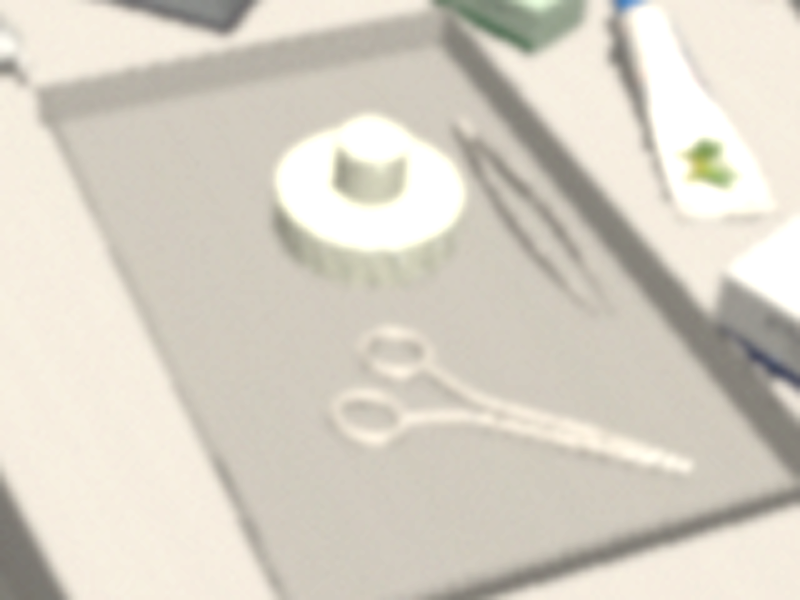

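```bash
cat >> h.py <<'E'
def plan(p,psi=None):
    """numbers for step_arm for tcp to world p, jaw yaw psi (deg), tool straight down"""
    o=r.get_obs(); M=R.from_rotvec(o["orientation"]).as_matrix()
    psi0=np.degrees(np.arctan2(M[1,0],M[0,0]))
    if psi is None: psi=psi0
    psi=psi0+((psi-psi0+90)%180-90)
    c,s=np.cos(np.radians(psi)),np.sin(np.radians(psi))
    W=np.array([[c,0,-s],[s,0,c],[0,-1,0]])
    d=M.T@(np.asarray(p)-o["tcp_pos"])/.3
    t=R.from_matrix(M.T@W).as_rotvec()/(np.pi/2)
    print("t",o["clock"].__round__(2),"tcp",o["tcp_pos"].round(4),"psi",psi0.round(2),"F",o["contact_force"].round(2),"w",round(o["grip_width"],4))
    print("xyz",d.round(4).tolist(),"rot",t.round(4).tolist())
E
python3 -c "
from h import *
plan([.4497,.3787,.25],37.2)"
```

```text
t 0.4 tcp [0.161  0.6555 0.4046] psi 76.2 F [-0.04  0.55  0.44] w 0.0856
xyz [-0.6664, 0.5154, -1.1547] rot [0.0001, 0.4334, -0.0001]
```

{"api": "step_arm", "payload": {
  "xyz": [
    [-0.6,0.4,-1.0],
    [-0.6,0.4,-1.0],
    [-0.6,0.4,-1.0],
    [-0.6,0.4,-1.0],
    [-0.6,0.4,-1.0],
    [-0.6,0.4,-1.0]
  ],
  "rotation": [
    [0,0.4334,0],
    [0,0.4334,0],
    [0,0.4334,0],
    [0,0.4334,0],
    [0,0.4334,0],
    [0,0.4334,0]
  ],
  "grip": 0.45,
  "force": 30
}}

```text
clock: 1.15
tcp_pos: [0.4107, 0.4076, 0.2843]
orientation: [-1.511, -0.508, 0.508]
contact_force: [1.0, 0.8, -0.2]
grip_width: 0.0471
```

```bash
python3 -c "
from h import *
plan([.4497,.3787,.24],37.2)
f=frame('top');cv2.imwrite('pics/t3.png',f['bgr']);g=frame('side');cv2.imwrite('pics/s3.png',g['bgr'])"
```

```text
t 1.15 tcp [0.4107 0.4076 0.2843] psi 37.18 F [ 1.03  0.76 -0.23] w 0.0471
xyz [0.0454, 0.1476, -0.1554] rot [0.0002, -0.0002, 0.0003]
```

View pics/t3.png

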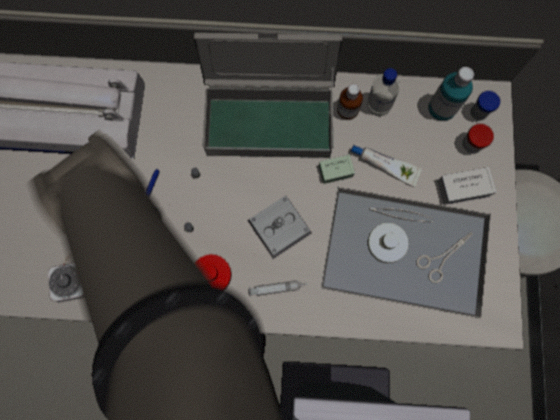

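View pics/s3.png

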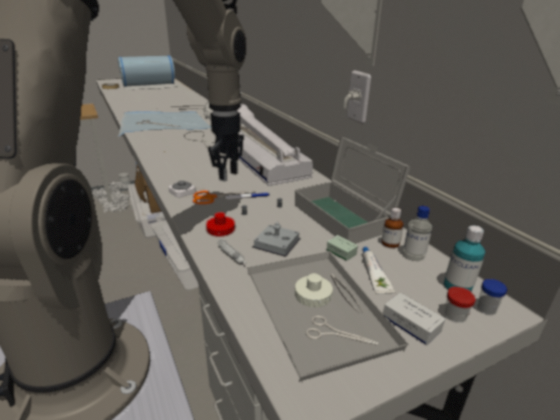

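{"api": "step_arm", "payload": {
  "xyz": [
    [0.0454,0.1476,-0.1554],
    [0.0454,0.1476,-0.1554],
    [0.0454,0.1476,-0.1554]
  ],
  "rotation": [
    [0,0,0],
    [0,0,0],
    [0,0,0]
  ]
}}

```text
clock: 1.62
tcp_pos: [0.4529, 0.3729, 0.2386]
orientation: [-1.519, -0.498, 0.501]
contact_force: [-0.2, 0.4, -0.3]
grip_width: 0.0471
```

```bash
python3 -c "
from h import *
plan([.4497,.3787,.188],37.2)
f=frame('top');crop(f,140,170,160,120,5,'pics/t4.png');g=frame('side');crop(g,200,130,120,90,6,'pics/s4.png')"
```

```text
t 1.62 tcp [0.4529 0.3729 0.2386] psi 36.54 F [-0.18  0.4  -0.33] w 0.0471
xyz [0.0036, 0.1687, 0.0226] rot [0.0032, -0.0074, -0.0024]
```

View pics/t4.png

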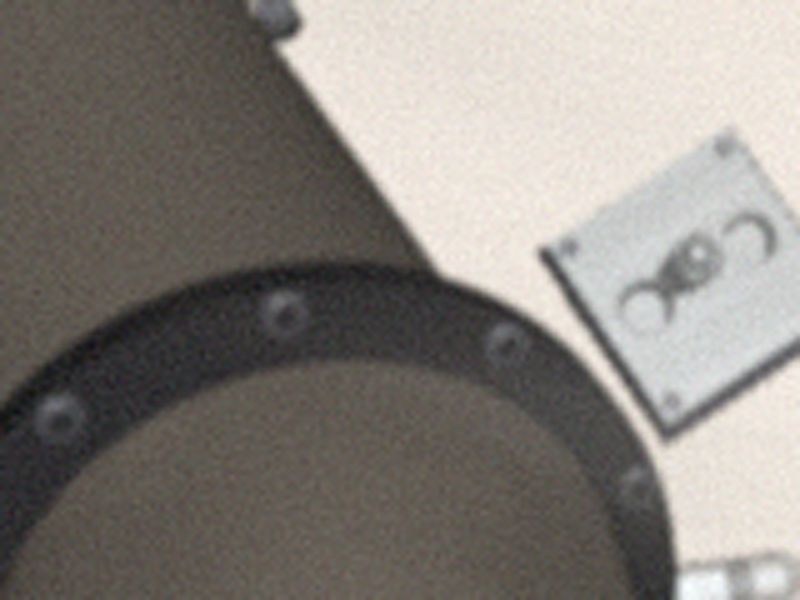

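View pics/s4.png

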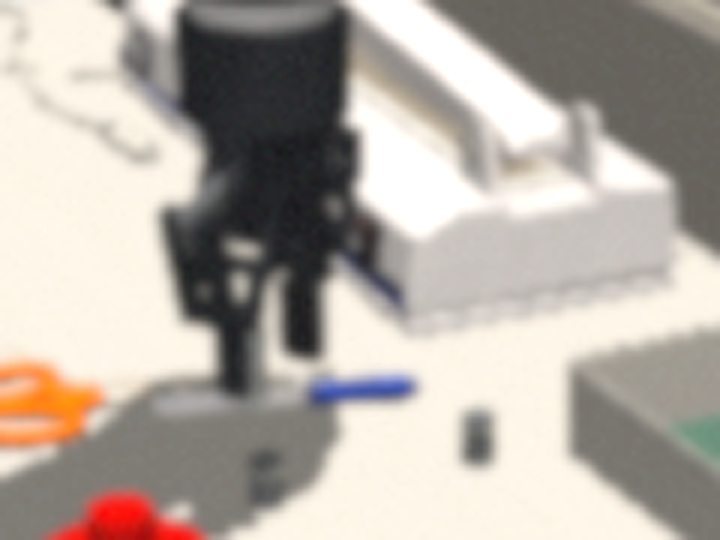

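{"api": "step_arm", "payload": {
  "xyz": [
    [0.0036,0.0,0.0226],
    [0.0036,0.09,0.0226],
    [0.0036,0.17,0.0226],
    [0.0036,0.17,0.0226],
    [0.0036,0.17,0.0226]
  ],
  "rotation": [
    [0.0032,-0.0074,-0.0024],
    [0.0032,-0.0074,-0.0024],
    [0.0032,-0.0074,-0.0024],
    [0.0032,-0.0074,-0.0024],
    [0.0032,-0.0074,-0.0024]
  ]
}}

```text
clock: 2.35
tcp_pos: [0.4489, 0.3813, 0.1897]
orientation: [-1.507, -0.513, 0.509]
contact_force: [0.3, -0.1, 0.4]
grip_width: 0.0472
```

```bash
python3 -c "
from h import *
plan([.4497,.3787,.187],37.2)
g=frame('side');crop(g,200,150,120,90,6,'pics/s5.png')"
```

```text
t 2.35 tcp [0.4489 0.3813 0.1897] psi 37.42 F [ 0.27 -0.07  0.37] w 0.0472
xyz [-0.0031, 0.0089, -0.0086] rot [-0.0011, 0.0025, 0.0022]
```

View pics/s5.png

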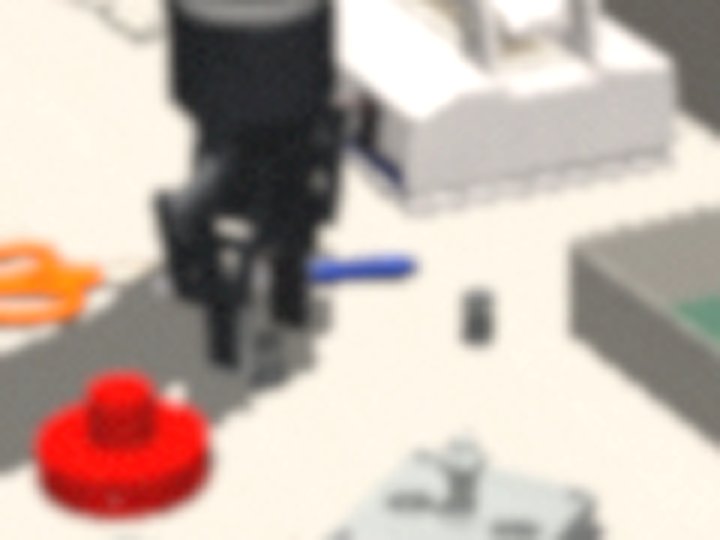

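{"api": "step_arm", "payload": {
  "xyz": [
    [-0.0031,0.0089,-0.0086],
    [-0.0031,0.0089,-0.0086]
  ],
  "rotation": [
    [-0.0011,0.0025,0.0022],
    [-0.0011,0.0025,0.0022]
  ]
}}

```text
clock: 2.65
tcp_pos: [0.4502, 0.3784, 0.1877]
orientation: [-1.51, -0.509, 0.507]
contact_force: [-0.1, -0.1, 0.6]
grip_width: 0.047
```

{"api": "step_arm", "payload": {
  "xyz": [
    [0,0,0],
    [0,0,0],
    [0,0,0],
    [0,0,0],
    [0,0,0],
    [0,0,0]
  ],
  "rotation": [
    [0,0,0],
    [0,0,0],
    [0,0,0],
    [0,0,0],
    [0,0,0],
    [0,0,0]
  ],
  "grip": 1,
  "force": 20
}}

```text
clock: 3.4
tcp_pos: [0.4502, 0.3785, 0.1878]
orientation: [-1.51, -0.509, 0.507]
contact_force: [-0.6, 0.7, 2.1]
grip_width: 0.0146
```

```bash
python3 -c "
from h import *
plan([.4497,.3787,.187],127.2)
g=frame('side');crop(g,200,150,120,90,6,'pics/s6.png')"
```

```text
t 3.4 tcp [0.4502 0.3785 0.1878] psi 37.15 F [-0.6   0.67  2.05] w 0.0146
xyz [-0.001, 0.0027, 0.0015] rot [-0.0007, 0.9995, 0.0007]
```

View pics/s6.png

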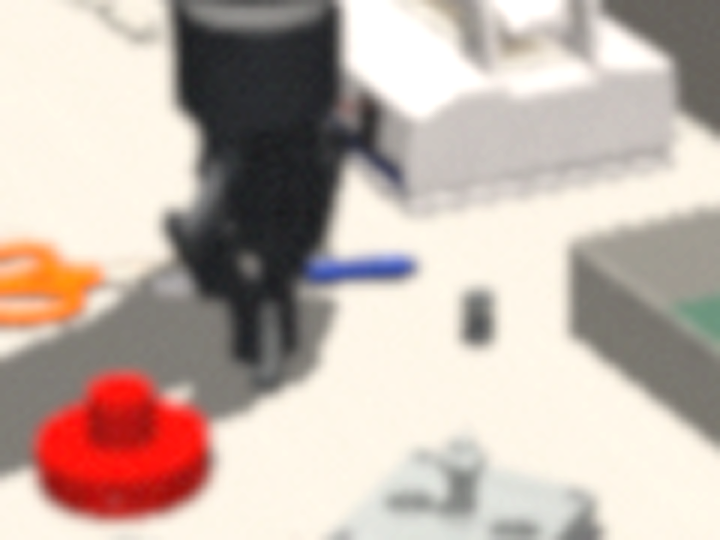

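{"api": "step_arm", "payload": {
  "xyz": [
    [0,0,0],
    [0,0,0],
    [0,0,0],
    [0,0,0],
    [0,0,0],
    [0,0,0],
    [0,0,0],
    [0,0,0],
    [0,0,0],
    [0,0,0],
    [0,0,0],
    [0,0,0],
    [0,0,0],
    [0,0,0]
  ],
  "rotation": [
    [0,0,0],
    [0,0,0],
    [0,0,0],
    [0,0.1,0],
    [0,0.2,0],
    [0,0.3,0],
    [0,0.4,0],
    [0,0.5,0],
    [0,0.6,0],
    [0,0.7,0],
    [0,0.8,0],
    [0,0.9,0],
    [0,1,0],
    [0,1,0]
  ],
  "grip": 0.6
}}

```text
clock: 5.2
tcp_pos: [0.4499, 0.3787, 0.1876]
orientation: [-1.448, 0.717, -0.719]
contact_force: [-0.5, 0.0, -0.4]
grip_width: 0.0342
```

```bash
python3 -c "
from h import *
plan([.4502,.3785,.187],127.2)
g=frame('side');crop(g,200,150,120,90,6,'pics/s7.png')"
```

```text
t 5.2 tcp [0.4499 0.3787 0.1876] psi -52.73 F [-0.52  0.02 -0.41] w 0.0342
xyz [0.0012, 0.0019, 0.0002] rot [-0.0007, 0.0007, 0.0004]
```

View pics/s7.png

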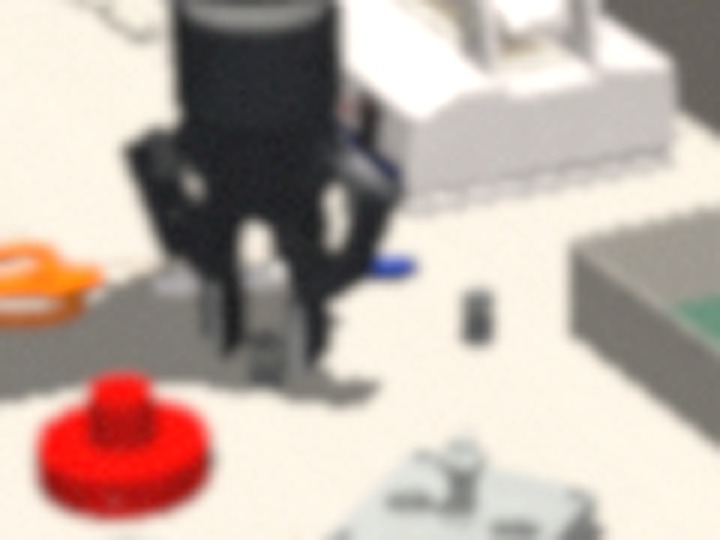

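{"api": "step_arm", "payload": {
  "xyz": [
    [0,0,0],
    [0,0,0],
    [0,0,0],
    [0,0,0]
  ],
  "rotation": [
    [0,0,0],
    [0,0,0],
    [0,0,0],
    [0,0,0]
  ],
  "grip": 1,
  "force": 25
}}

```text
clock: 5.75
tcp_pos: [0.4501, 0.3787, 0.1877]
orientation: [-1.448, 0.716, -0.717]
contact_force: [0.1, 0.1, -0.3]
grip_width: 0.0145
```

```bash
python3 -c "
from h import *
plan([.4502,.3785,.24],127.2)
g=frame('side');crop(g,200,150,120,90,6,'pics/s8.png')"
```

```text
t 5.75 tcp [0.4501 0.3787 0.1877] psi -52.63 F [ 0.14  0.06 -0.34] w 0.0145
xyz [0.0007, -0.1743, 0.0002] rot [-0.0008, 0.0019, 0.0002]
```

View pics/s8.png

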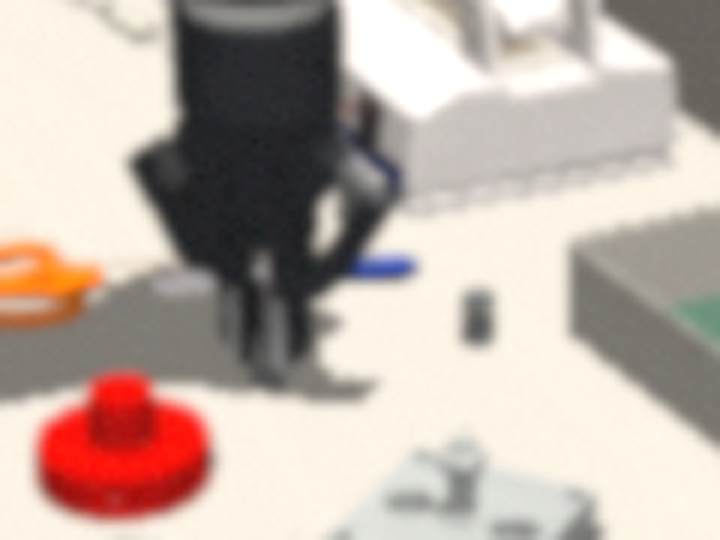

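{"api": "step_arm", "payload": {
  "xyz": [
    [0,-0.1,0],
    [0,-0.2,0],
    [0,-0.27,0]
  ],
  "rotation": [
    [0,0,0],
    [0,0,0],
    [0,0,0]
  ]
}}

```text
clock: 6.18
tcp_pos: [0.4502, 0.3786, 0.27]
orientation: [-1.447, 0.716, -0.718]
contact_force: [0.5, 0.0, 0.1]
grip_width: 0.0147
```

```bash
python3 -c "
from h import *
plan([.4505,.2233,.27],37.2)
g=frame('side');crop(g,200,130,120,90,6,'pics/s9.png');print(r.get_obs()['joints'].round(2))"
```

```text
t 6.17 tcp [0.4502 0.3786 0.27  ] psi -52.63 F [0.52 0.03 0.1 ] w 0.0147
xyz [0.4122, -0.0007, -0.3133] rot [-0.001, -0.9981, 0.0012]
[-1.31  0.59  0.69  1.91 -0.51  0.81 -1.26]
```

View pics/s9.png

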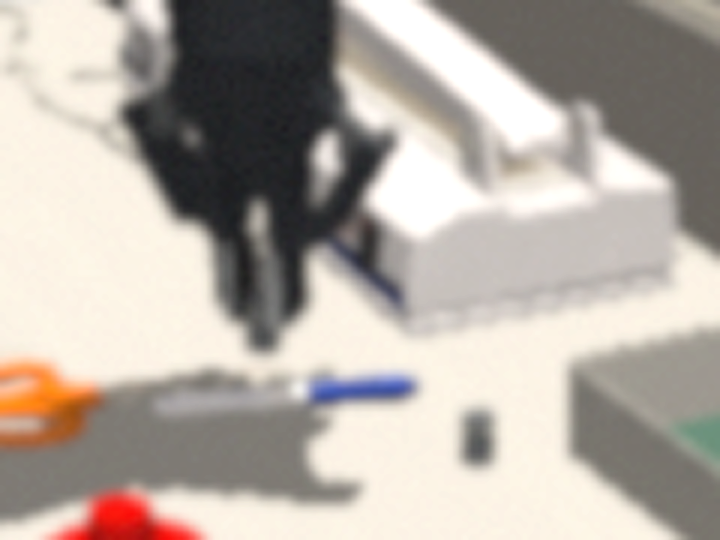

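{"api": "step_arm", "payload": {
  "xyz": [
    [0.1,0,-0.08],
    [0.2,0,-0.15],
    [0.3,0,-0.23],
    [0.36,0,-0.28],
    [0.4122,-0.0007,-0.3133],
    [0.4122,-0.0007,-0.3133],
    [0.4122,-0.0007,-0.3133],
    [0.4122,-0.0007,-0.3133],
    [0.4122,-0.0007,-0.3133],
    [0.4122,-0.0007,-0.3133],
    [0.4122,-0.0007,-0.3133]
  ],
  "rotation": [
    [0,-0.11,0],
    [0,-0.22,0],
    [0,-0.33,0],
    [0,-0.44,0],
    [0,-0.55,0],
    [0,-0.66,0],
    [0,-0.77,0],
    [0,-0.88,0],
    [-0.001,-0.998,0.001],
    [-0.001,-0.998,0.001],
    [-0.001,-0.998,0.001]
  ]
}}

```text
clock: 7.6
tcp_pos: [0.4512, 0.2235, 0.2716]
orientation: [-1.51, -0.507, 0.503]
contact_force: [0.3, 0.2, 0.0]
grip_width: 0.0142
```

```bash
python3 -c "
from h import *
plan([.4505,.2233,.215],37.2)
f=frame('top');cv2.imwrite('pics/t10.png',f['bgr']);g=frame('side');crop(g,220,160,120,90,6,'pics/s10.png')"
```

```text
t 7.6 tcp [0.4512 0.2235 0.2716] psi 36.96 F [0.29 0.17 0.01] w 0.0142
xyz [-0.0028, 0.1887, 0.0008] rot [-0.0003, -0.0026, 0.0018]
```

View pics/s10.png

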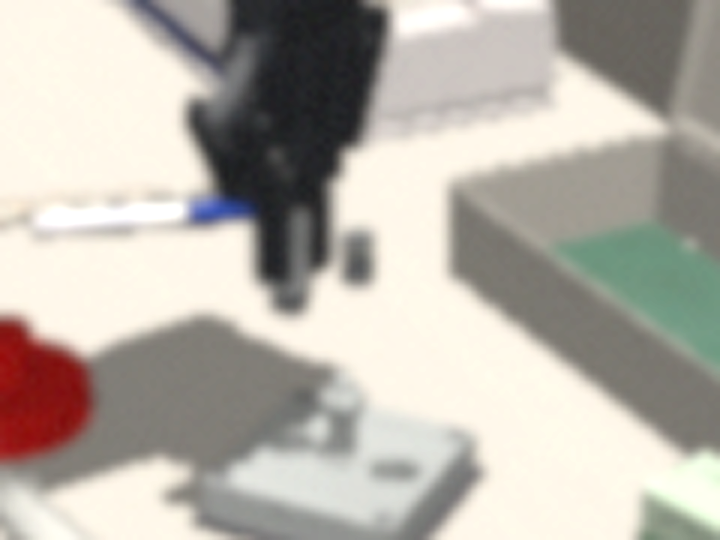

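View pics/t10.png

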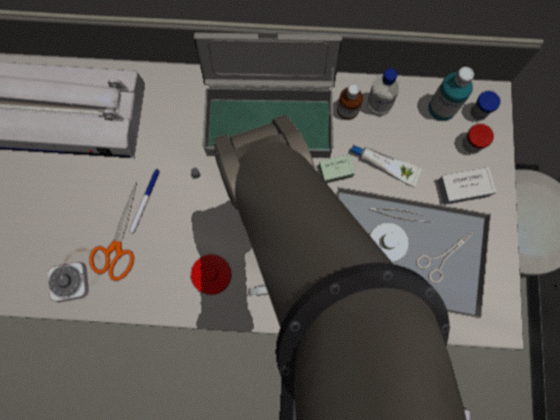

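{"api": "step_arm", "payload": {
  "xyz": [
    [-0.0028,0.09,0.0008],
    [-0.0028,0.1887,0.0008],
    [-0.0028,0.1887,0.0008],
    [-0.0028,0.1887,0.0008]
  ],
  "rotation": [
    [0,-0.0026,0.0018],
    [0,-0.0026,0.0018],
    [0,-0.0026,0.0018],
    [0,-0.0026,0.0018]
  ]
}}

```text
clock: 8.2
tcp_pos: [0.4509, 0.2235, 0.2157]
orientation: [-1.51, -0.509, 0.508]
contact_force: [0.7, 0.1, -0.8]
grip_width: 0.0146
```

```bash
python3 -c "
from h import *
plan([.4505,.2233,.199],37.2)
g=frame('side');crop(g,230,200,80,60,10,'pics/s11.png')
for P in [(.4505,.2233,.022),(.4505,.2233,.027),(.4795,.1851,.022),(.465,.2042,.06)]: print(P,(proj(g,P)-[230,200])*10)"
```

```text
t 8.2 tcp [0.4509 0.2235 0.2157] psi 37.24 F [ 0.71  0.14 -0.82] w 0.0146
xyz [-0.0015, 0.0558, 0.0001] rot [-0.0, 0.0004, 0.0005]
(0.4505, 0.2233, 0.022) [379.65397499 331.26826724]
(0.4505, 0.2233, 0.027) [379.67011341 313.99545717]
(0.4795, 0.1851, 0.022) [554.8353815  377.76297831]
(0.465, 0.2042, 0.06) [468.26262792 220.00994846]
```

View pics/s11.png

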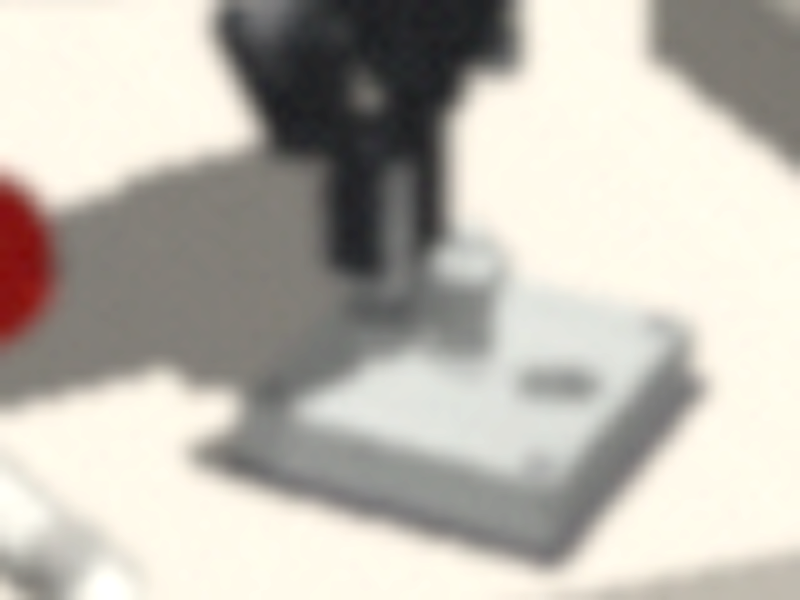

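{"api": "step_arm", "payload": {
  "xyz": [
    [-0.001,0.02,0],
    [-0.0015,0.04,0],
    [-0.0015,0.0558,0],
    [-0.0015,0.0558,0]
  ],
  "rotation": [
    [0,0,0],
    [0,0,0],
    [0,0,0],
    [0,0,0]
  ]
}}

```text
clock: 8.75
tcp_pos: [0.4505, 0.2233, 0.1989]
orientation: [-1.51, -0.509, 0.508]
contact_force: [0.0, -0.2, -0.1]
grip_width: 0.0145
```

```bash
python3 -c "
from h import *
plan([.4505,.2233,.199],37.2)
g=frame('side');crop(g,230,200,80,60,10,'pics/s12.png')"
```

```text
t 8.75 tcp [0.4505 0.2233 0.1989] psi 37.24 F [ 0.04 -0.19 -0.06] w 0.0145
xyz [0.0001, -0.0005, -0.0] rot [-0.0001, 0.0005, 0.0005]
```

View pics/s12.png

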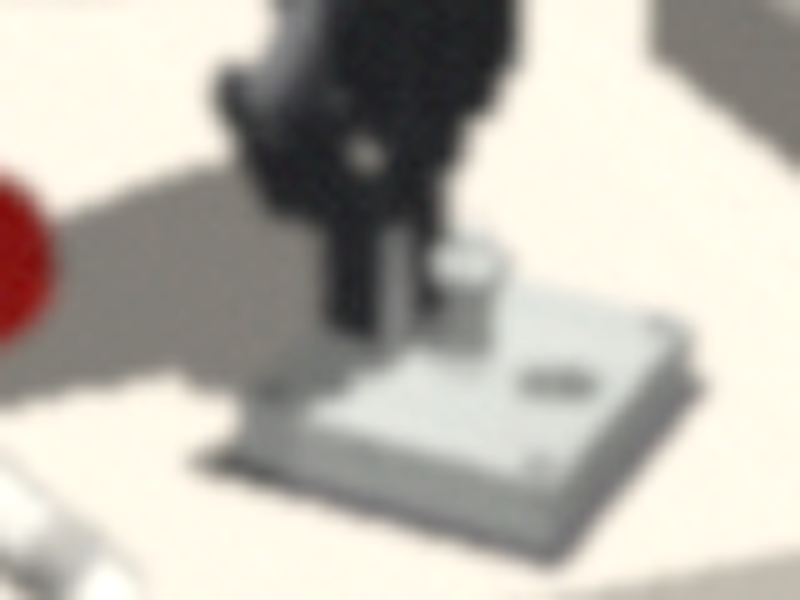

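{"api": "step_arm", "payload": {
  "xyz": [
    [0,0,0],
    [0,0,0],
    [0,0,0],
    [0,-0.1,0],
    [0,-0.2,0],
    [0,-0.24,0]
  ],
  "rotation": [
    [0,0,0],
    [0,0,0],
    [0,0,0],
    [0,0,0],
    [0,0,0],
    [0,0,0]
  ],
  "grip": 0.6
}}

```text
clock: 9.55
tcp_pos: [0.4509, 0.2235, 0.2725]
orientation: [-1.509, -0.512, 0.506]
contact_force: [0.3, -0.6, 0.7]
grip_width: 0.0341
```

```bash
python3 -c "
from h import *
plan([.560,.377,.25],37.2)
g=frame('side');crop(g,230,200,80,60,10,'pics/s13.png')"
```

```text
t 9.55 tcp [0.4509 0.2235 0.2725] psi 37.24 F [ 0.29 -0.57  0.75] w 0.0341
xyz [0.5989, 0.0773, 0.1874] rot [-0.0001, 0.0005, 0.0023]
```

View pics/s13.png

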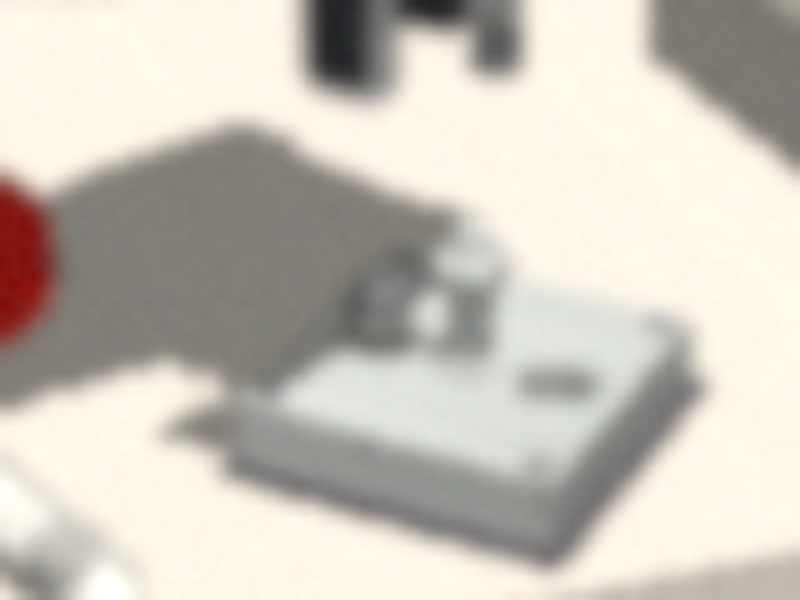

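```bash
python3 -c "
from h import *
f=frame('top');crop(f,170,120,120,90,6,'pics/t14.png')
g=frame('side');crop(g,260,140,160,120,5,'pics/s14.png')"
```

```text
(no output)
```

View pics/t14.png

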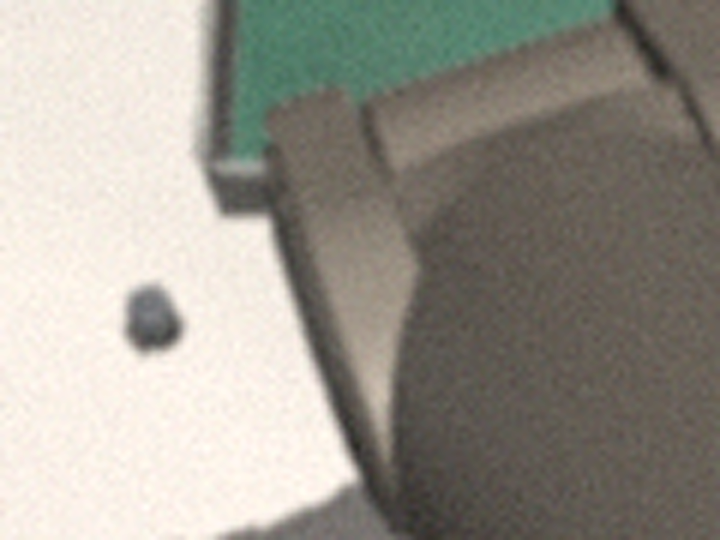

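View pics/s14.png

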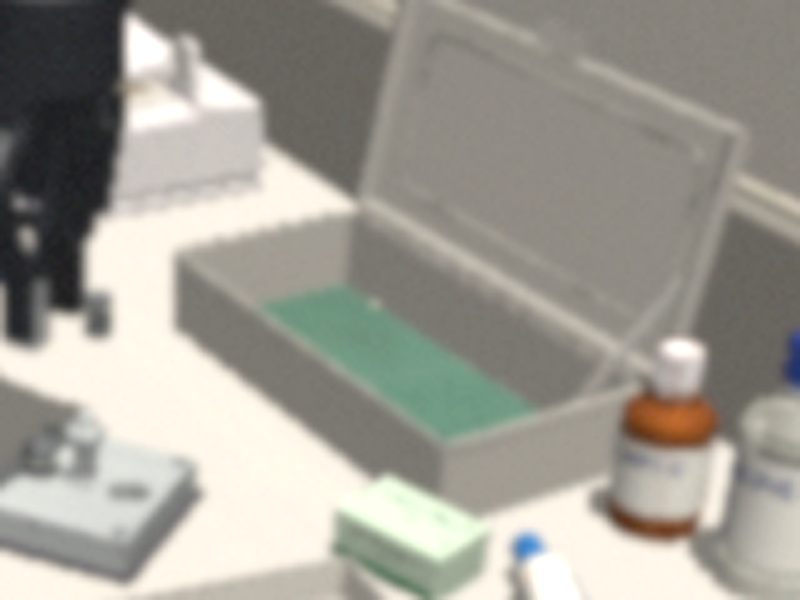

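```bash
python3 -c "
from h import *
f=frame('top');g=frame('side')
T=lambda x,y:(170+(x+.5)/6-.5,120+(y+.5)/6-.5)
S=lambda x,y:(260+(x+.5)/5-.5,140+(y+.5)/5-.5)
print(onz(f,*T(222,212),0),onz(g,*S(178,328),0)); print(tri(f,T(207,158),g,S(178,255)))
print(onz(f,*T(153,320),.013),onz(f,*T(148,300),.026))"
```

```text
[0.6027883  0.36051767 0.        ] [0.60750967 0.3644001  0.        ]
(array([0.60276533, 0.35847365, 0.05108386]), np.float64(0.00106234392688102))
[0.55938845 0.37751459 0.013     ] [0.56216717 0.37734009 0.026     ]
```

{"api": "step_arm", "payload": {
  "xyz": [
    [0.18,0,0.06],
    [0.36,0,0.12],
    [0.52,0.03,0.17],
    [0.5989,0.077,0.1874],
    [0.5989,0.077,0.1874],
    [0.5989,0.077,0.1874]
  ],
  "rotation": [
    [0,0,0],
    [0,0,0],
    [0,0,0],
    [0,0,0.002],
    [0,0,0.002],
    [0,0,0.002]
  ],
  "grip": 0.45
}}

```text
clock: 10.55
tcp_pos: [0.5586, 0.3754, 0.2461]
orientation: [-1.513, -0.504, 0.513]
contact_force: [1.0, 0.3, -0.6]
grip_width: 0.0467
```

```bash
python3 -c "
from h import *
plan([.560,.377,.187],37.2)
print(r.get_obs()['joints'].round(2))"
```

```text
t 10.55 tcp [0.5586 0.3754 0.2461] psi 37.21 F [ 1.02  0.32 -0.62] w 0.0467
xyz [0.008, 0.1969, 0.0014] rot [0.0002, 0.0001, -0.0038]
[-0.88  0.66  0.29  1.69 -0.24  0.83  0.16]
```

{"api": "step_arm", "payload": {
  "xyz": [
    [0.008,0.08,0.0014],
    [0.008,0.16,0.0014],
    [0.008,0.197,0.0014],
    [0.008,0.197,0.0014]
  ],
  "rotation": [
    [0,0,-0.004],
    [0,0,-0.004],
    [0,0,-0.004],
    [0,0,-0.004]
  ]
}}

```text
clock: 11.05
tcp_pos: [0.5597, 0.3762, 0.1868]
orientation: [-1.511, -0.507, 0.509]
contact_force: [0.4, -0.5, 0.5]
grip_width: 0.0471
```

```bash
python3 -c "
from h import *
plan([.560,.377,.187],37.2)
g=frame('side');crop(g,220,140,120,90,6,'pics/s15.png')"
```

```text
t 11.05 tcp [0.5597 0.3762 0.1868] psi 37.17 F [ 0.36 -0.53  0.53] w 0.0471
xyz [0.0023, -0.0008, 0.0014] rot [0.0002, -0.0003, -0.0006]
```

View pics/s15.png

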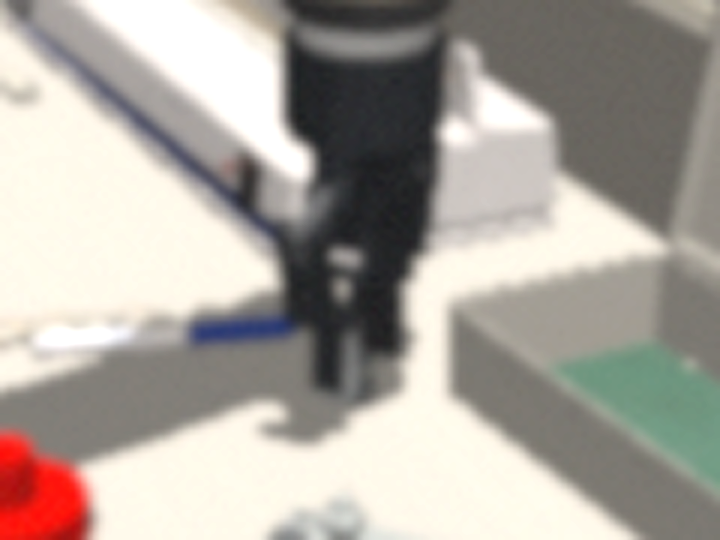

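{"api": "step_arm", "payload": {
  "xyz": [
    [0,0,0],
    [0,0,0],
    [0,0,0],
    [0,0,0],
    [0,0,0]
  ],
  "rotation": [
    [0,0,0],
    [0,0,0],
    [0,0,0],
    [0,0,0],
    [0,0,0]
  ],
  "grip": 1,
  "force": 20
}}

```text
clock: 11.72
tcp_pos: [0.5606, 0.3768, 0.1885]
orientation: [-1.51, -0.509, 0.506]
contact_force: [0.0, -1.0, 5.6]
grip_width: 0.0145
```

```bash
python3 -c "
from h import *
plan([.5597,.3762,.187],37.2)"
```

```text
t 11.72 tcp [0.5606 0.3768 0.1885] psi 37.17 F [ 0.01 -1.02  5.63] w 0.0145
xyz [-0.0035, 0.0049, 0.0003] rot [0.0003, -0.0003, 0.0013]
```

{"api": "step_arm", "payload": {
  "xyz": [
    [0,0,0],
    [0,0,0],
    [0,0,0],
    [0,0,0],
    [0,0,0],
    [0,0,0],
    [0,0,0],
    [0,0,0],
    [0,0,0],
    [0,0,0],
    [0,0,0],
    [0,0,0],
    [0,0,0],
    [0,0,0]
  ],
  "rotation": [
    [0,0,0],
    [0,0,0],
    [0,0,0],
    [0,-0.1,0],
    [0,-0.2,0],
    [0,-0.3,0],
    [0,-0.4,0],
    [0,-0.5,0],
    [0,-0.6,0],
    [0,-0.7,0],
    [0,-0.8,0],
    [0,-0.9,0],
    [0,-1,0],
    [0,-1,0]
  ],
  "grip": 0.63
}}

```text
clock: 13.48
tcp_pos: [0.5607, 0.3764, 0.1882]
orientation: [-0.831, -1.669, 1.667]
contact_force: [-0.2, -0.3, 0.2]
grip_width: 0.0319
```

```bash
python3 -c "
from h import *
plan([.5597,.3762,.187],127.2)
g=frame('side');crop(g,220,140,120,90,6,'pics/s16.png')"
```

```text
t 13.47 tcp [0.5607 0.3764 0.1882] psi 127.06 F [-0.18 -0.31  0.2 ] w 0.0319
xyz [0.0015, 0.0041, 0.0031] rot [0.001, -0.0015, -0.0]
```

View pics/s16.png

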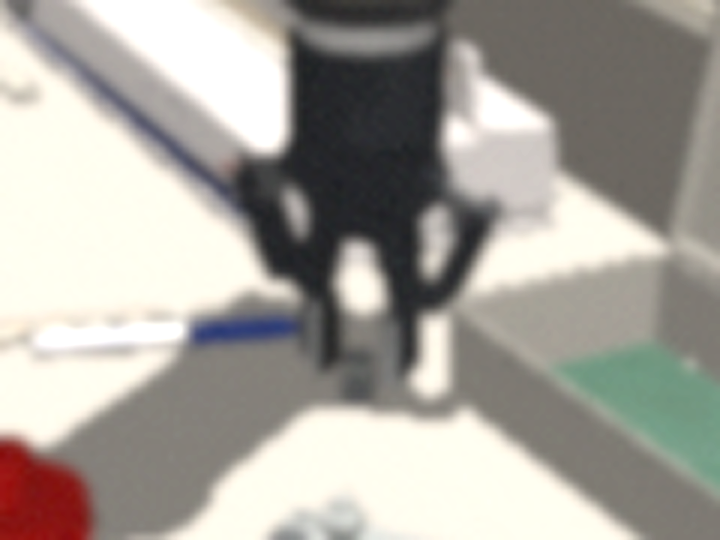

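{"api": "step_arm", "payload": {
  "xyz": [
    [0,0,0],
    [0,0,0],
    [0,0,0],
    [0,0,0]
  ],
  "rotation": [
    [0,0,0],
    [0,0,0],
    [0,0,0],
    [0,0,0]
  ],
  "grip": 1,
  "force": 25
}}

```text
clock: 14.02
tcp_pos: [0.5606, 0.3765, 0.1883]
orientation: [-0.833, -1.668, 1.665]
contact_force: [0.4, 0.4, 0.4]
grip_width: 0.0141
```

{"api": "step_arm", "payload": {
  "xyz": [
    [0,-0.1,0],
    [0,-0.2,0],
    [0,-0.28,0]
  ],
  "rotation": [
    [0,0,0],
    [0,0,0],
    [0,0,0]
  ]
}}

```text
clock: 14.4
tcp_pos: [0.5605, 0.3766, 0.2735]
orientation: [-0.833, -1.669, 1.665]
contact_force: [0.6, -0.1, 0.7]
grip_width: 0.0145
```

```bash
python3 -c "
from h import *
plan([.4795,.1851,.275],37.2)
g=frame('side');crop(g,220,140,120,90,6,'pics/s17.png')"
```

```text
t 14.4 tcp [0.5605 0.3766 0.2735] psi 126.94 F [ 0.63 -0.09  0.67] w 0.0145
xyz [-0.3479, -0.0063, 0.5995] rot [0.0013, 0.9971, 0.0011]
```

View pics/s17.png

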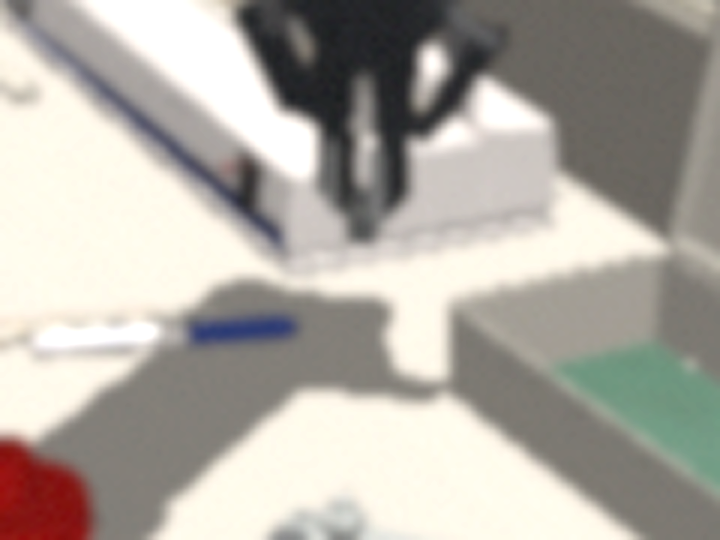

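{"api": "step_arm", "payload": {
  "xyz": [
    [-0.1,0,0.17],
    [-0.2,0,0.34],
    [-0.29,-0.006,0.5],
    [-0.3479,-0.0063,0.5995],
    [-0.3479,-0.0063,0.5995],
    [-0.3479,-0.0063,0.5995],
    [-0.3479,-0.0063,0.5995],
    [-0.3479,-0.0063,0.5995],
    [-0.3479,-0.0063,0.5995],
    [-0.3479,-0.0063,0.5995],
    [-0.3479,-0.0063,0.5995]
  ],
  "rotation": [
    [0,0.11,0],
    [0,0.22,0],
    [0,0.33,0],
    [0,0.44,0],
    [0,0.55,0],
    [0,0.66,0],
    [0,0.77,0],
    [0,0.88,0],
    [0.001,0.997,0.001],
    [0.001,0.997,0.001],
    [0.001,0.997,0.001]
  ]
}}

```text
clock: 15.82
tcp_pos: [0.4803, 0.1859, 0.2774]
orientation: [-1.508, -0.515, 0.507]
contact_force: [-0.5, 0.6, -0.5]
grip_width: 0.0143
```

```bash
python3 -c "
from h import *
plan([.4795,.1851,.215],37.2)"
```

```text
t 15.82 tcp [0.4803 0.1859 0.2774] psi 37.41 F [-0.48  0.63 -0.51] w 0.0143
xyz [-0.0047, 0.2081, -0.0004] rot [0.0001, 0.0024, 0.0032]
```

{"api": "step_arm", "payload": {
  "xyz": [
    [-0.0047,0.1,0],
    [-0.0047,0.208,0],
    [-0.0047,0.208,0],
    [-0.0047,0.208,0]
  ],
  "rotation": [
    [0,0.002,0.003],
    [0,0.002,0.003],
    [0,0.002,0.003],
    [0,0.002,0.003]
  ]
}}

```text
clock: 16.32
tcp_pos: [0.4799, 0.1852, 0.2158]
orientation: [-1.51, -0.51, 0.508]
contact_force: [0.6, 0.0, 0.1]
grip_width: 0.0145
```

```bash
python3 -c "
from h import *
plan([.4795,.1851,.199],37.2)
g=frame('side');crop(g,230,200,80,60,10,'pics/s18.png')
print((proj(g,(.4795,.1851,.027))+.5-[230,200])*10)"
```

```text
t 16.32 tcp [0.4799 0.1852 0.2158] psi 37.27 F [0.59 0.05 0.09] w 0.0145
xyz [-0.0012, 0.0561, 0.0005] rot [0.0002, 0.0008, 0.0007]
[560.3000683  365.28651296]
```

View pics/s18.png

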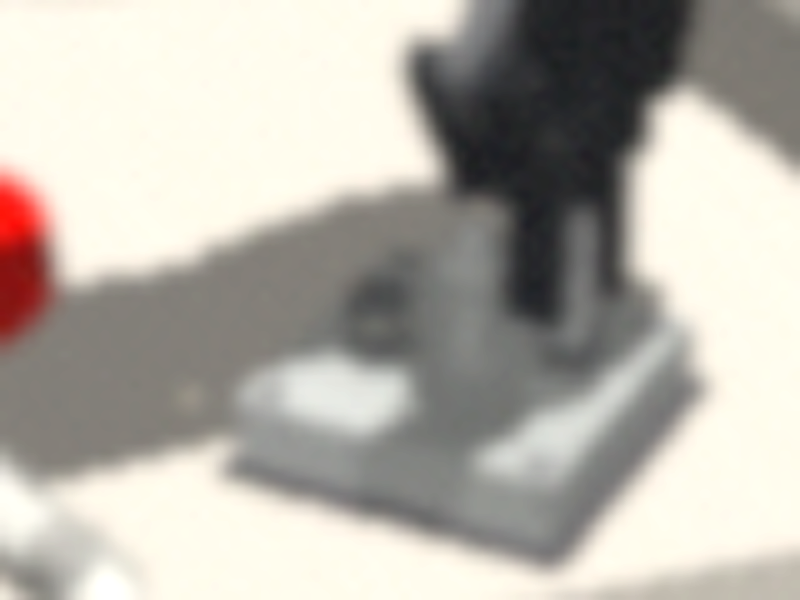

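{"api": "step_arm", "payload": {
  "xyz": [
    [-0.0012,0.015,0],
    [-0.0012,0.03,0],
    [-0.0012,0.03,0]
  ],
  "rotation": [
    [0,0,0],
    [0,0,0],
    [0,0,0]
  ]
}}

```text
clock: 16.75
tcp_pos: [0.4795, 0.1853, 0.2071]
orientation: [-1.509, -0.511, 0.508]
contact_force: [-0.6, 0.9, 0.0]
grip_width: 0.0142
```

{"api": "step_arm", "payload": {
  "xyz": [
    [0,0.01,0],
    [0,0.026,0],
    [0,0.026,0]
  ],
  "rotation": [
    [0,0,0],
    [0,0,0],
    [0,0,0]
  ]
}}

```text
clock: 17.12
tcp_pos: [0.4794, 0.1853, 0.1988]
orientation: [-1.51, -0.511, 0.509]
contact_force: [0.2, 1.1, -1.1]
grip_width: 0.0148
```

```bash
python3 -c "
from h import *
plan([.4795,.1851,.199],37.2)
g=frame('side');crop(g,230,200,80,60,10,'pics/s19.png')"
```

```text
t 17.12 tcp [0.4794 0.1853 0.1988] psi 37.3 F [ 0.25  1.15 -1.12] w 0.0148
xyz [-0.0002, -0.0007, -0.0008] rot [-0.0001, 0.0011, 0.0008]
```

View pics/s19.png

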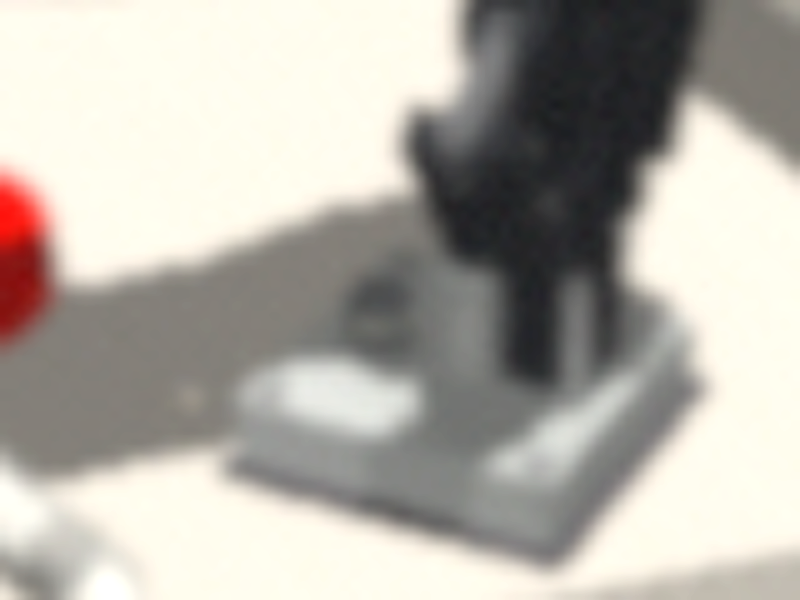

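Seated without force. Release and rise.

{"api": "step_arm", "payload": {
  "xyz": [
    [0,0,0],
    [0,0,0],
    [0,0,0],
    [0,-0.1,0],
    [0,-0.2,0],
    [0,-0.24,0]
  ],
  "rotation": [
    [0,0,0],
    [0,0,0],
    [0,0,0],
    [0,0,0],
    [0,0,0],
    [0,0,0]
  ],
  "grip": 0.6
}}

```text
clock: 17.92
tcp_pos: [0.4798, 0.1854, 0.2724]
orientation: [-1.509, -0.512, 0.506]
contact_force: [0.5, -0.1, 0.3]
grip_width: 0.0344
```

```bash
python3 -c "
from h import *
plan([.4795,.1851,.27],37.2)
g=frame('side');crop(g,230,200,80,60,10,'pics/s20.png')
f=frame('top');cv2.imwrite('pics/t20.png',f['bgr'])
crop(g,285,260,70,50,10,'pics/s21.png')
crop(f,360,210,60,60,10,'pics/t21.png')"
```

```text
t 17.93 tcp [0.4798 0.1854 0.2724] psi 37.29 F [ 0.46 -0.1   0.28] w 0.0344
xyz [-0.0014, 0.0081, -0.0] rot [0.0002, 0.001, 0.0025]
```

View pics/s20.png

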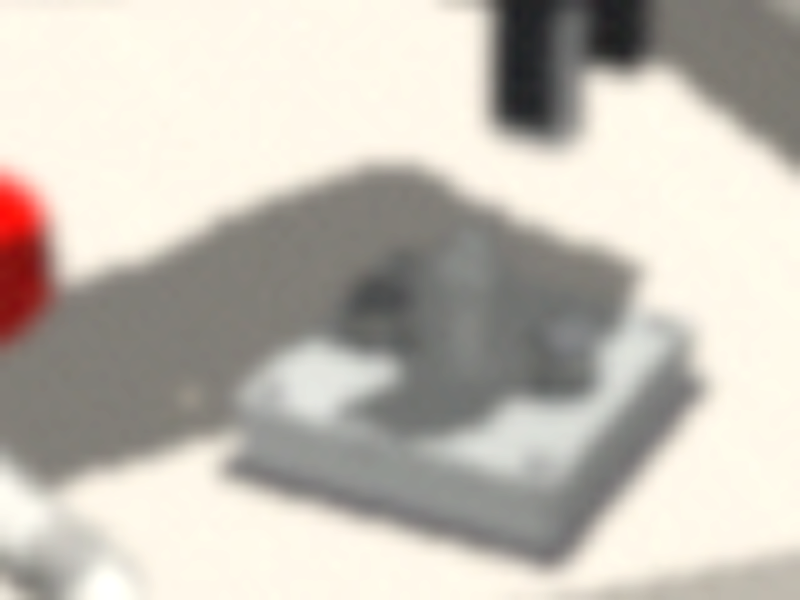

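View pics/s21.png

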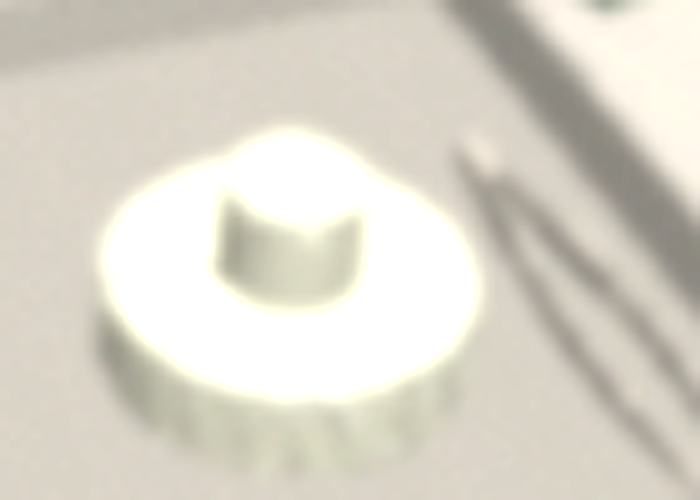

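View pics/t20.png

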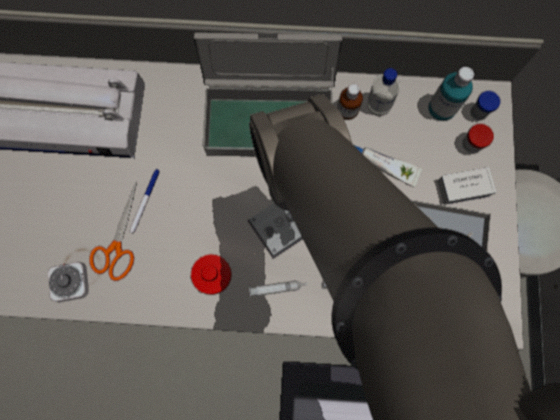

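```bash
python3 -c "
from h import *
f=frame('top');g=frame('side')
im=cv2.imread('pics/top0.png')[205:280,355:425]
hsv=cv2.cvtColor(im,cv2.COLOR_BGR2GRAY)
print(np.percentile(hsv,[5,50,80,95]))
m=(hsv>130).astype(np.uint8)
cs,_=cv2.findContours(m,cv2.RETR_EXTERNAL,cv2.CHAIN_APPROX_NONE)
c=max(cs,key=cv2.contourArea);pts=c[:,0,:]+[355,205]
P=np.array([onz(f,u,v,.023)[:2] for u,v in pts])
(x,y),ra=cv2.minEnclosingCircle(P.astype(np.float32));print('top',x,y,ra,cv2.contourArea(c))
A=np.c_[2*P,np.ones(len(P))];s=np.linalg.lstsq(A,(P**2).sum(1),rcond=None)[0];print(s[:2],np.sqrt(s[2]+s[0]**2+s[1]**2))
S=lambda x,y:(285+(x+.5)/10-.5,260+(y+.5)/10-.5)
Q=np.array([onz(g,*S(*q),.023)[:2] for q in [(100,268),(482,285),(300,403),(180,370),(400,375),(130,335),(130,190),(445,215),(465,330)]])
A=np.c_[2*Q,np.ones(len(Q))];s=np.linalg.lstsq(A,(Q**2).sum(1),rcond=None)[0];print('side',s[:2],np.sqrt(s[2]+s[0]**2+s[1]**2))
print('knob',onz(g,*S(293,178),.0465),onz(f,320+287.5/4-.5,180+240.5/4-.5,.0465))
"
```

```text
[ 78.  93. 117. 137.]
top 0.4427187144756317 -0.0054799593053758144 0.035737294703722 1015.0
[ 0.44280768 -0.00530939] 0.03442176123165484
side [ 0.44220431 -0.00491567] 0.038793180939051916
knob [ 0.44184368 -0.00541873  0.0465    ] [ 0.4424962  -0.00599901  0.0465    ]
```

```bash
python3 -c "
from h import *
plan([.4425,-.0053,.27],0)
print(r.get_obs()['joints'].round(2))"
```

```text
t 18.12 tcp [0.479  0.1852 0.2703] psi 37.3 F [-0.38  0.08 -0.35] w 0.0342
xyz [-0.4817, 0.0006, -0.4314] rot [-0.0003, 0.4144, 0.0003]
[-0.67  0.4   0.22  2.07 -0.13  0.69  0.29]
```

{"api": "step_arm", "payload": {
  "xyz": [
    [-0.13,0,-0.12],
    [-0.26,0,-0.24],
    [-0.39,0,-0.36],
    [-0.48,0,-0.43],
    [-0.4817,0,-0.4314],
    [-0.4817,0,-0.4314],
    [-0.4817,0,-0.4314]
  ],
  "rotation": [
    [0,0.1,0],
    [0,0.2,0],
    [0,0.3,0],
    [0,0.4144,0],
    [0,0.4144,0],
    [0,0.4144,0],
    [0,0.4144,0]
  ],
  "grip": 0.35
}}

```text
clock: 19.0
tcp_pos: [0.4428, -0.0041, 0.2698]
orientation: [-1.57, -0.002, 0.003]
contact_force: [0.1, 1.7, 0.5]
grip_width: 0.0557
```

```bash
python3 -c "
from h import *
plan([.4425,-.0053,.2],0)
g=frame('side');crop(g,260,220,120,90,6,'pics/s22.png')"
```

```text
t 19.0 tcp [ 0.4428 -0.0041  0.2698] psi 0.18 F [0.06 1.69 0.47] w 0.0557
xyz [-0.0009, 0.2328, -0.004] rot [-0.0004, 0.002, -0.0001]
```

View pics/s22.png

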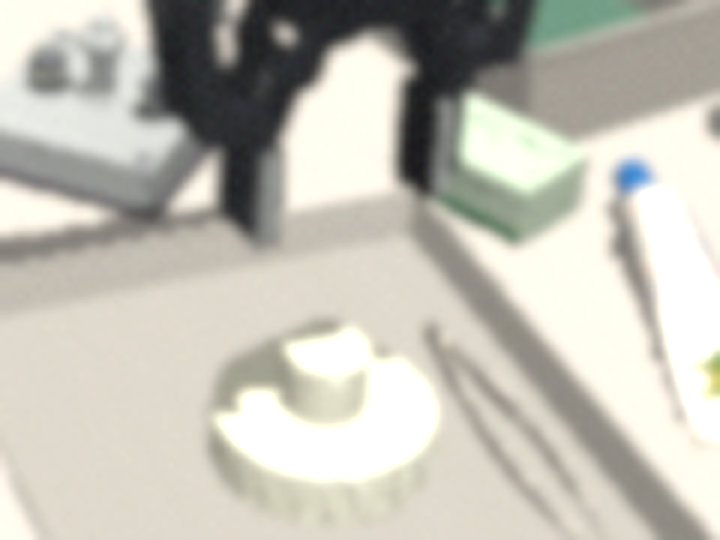

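{"api": "step_arm", "payload": {
  "xyz": [
    [-0.0009,0.08,-0.004],
    [-0.0009,0.16,-0.004],
    [-0.0009,0.2328,-0.004],
    [-0.0009,0.2328,-0.004],
    [-0.0009,0.2328,-0.004]
  ],
  "rotation": [
    [0,0.002,0],
    [0,0.002,0],
    [0,0.002,0],
    [0,0.002,0],
    [0,0.002,0]
  ]
}}

```text
clock: 19.68
tcp_pos: [0.4429, -0.0051, 0.2006]
orientation: [-1.57, -0.001, -0.0]
contact_force: [-1.2, 0.5, 0.1]
grip_width: 0.0555
```

{"api": "step_arm", "payload": {
  "xyz": [
    [0,0,0],
    [0,0,0],
    [0,0,0],
    [0,0,0]
  ],
  "rotation": [
    [0,0,0],
    [0,0,0],
    [0,0,0],
    [0,0,0]
  ],
  "grip": 1,
  "force": 20
}}

```text
clock: 20.18
tcp_pos: [0.4433, -0.005, 0.2014]
orientation: [-1.569, -0.002, -0.001]
contact_force: [-0.1, -0.1, 6.3]
grip_width: 0.028
```

```bash
python3 -c "
from h import *
plan([.4425,-.0053,.2],90)
g=frame('side');crop(g,260,220,120,90,6,'pics/s23.png')"
```

```text
t 20.18 tcp [ 0.4433 -0.005   0.2014] psi 0.02 F [-0.13 -0.09  6.27] w 0.028
xyz [-0.0027, 0.0048, -0.0011] rot [0.0003, -0.9998, 0.0019]
```

View pics/s23.png

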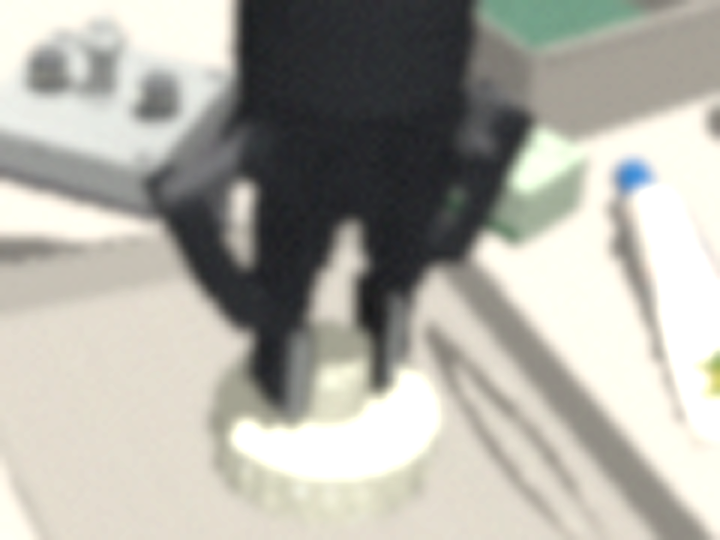

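{"api": "step_arm", "payload": {
  "xyz": [
    [0,0,0],
    [0,0,0],
    [0,0,0],
    [0,0,0],
    [0,0,0],
    [0,0,0],
    [0,0,0],
    [0,0,0],
    [0,0,0],
    [0,0,0],
    [0,0,0],
    [0,0,0],
    [0,0,0]
  ],
  "rotation": [
    [0,0,0],
    [0,0,0],
    [0,-0.1,0],
    [0,-0.2,0],
    [0,-0.3,0],
    [0,-0.4,0],
    [0,-0.5,0],
    [0,-0.6,0],
    [0,-0.7,0],
    [0,-0.8,0],
    [0,-0.9,0],
    [0,-1,0],
    [0,-1,0]
  ],
  "grip": 0.4
}}

```text
clock: 21.85
tcp_pos: [0.4433, -0.0052, 0.2014]
orientation: [-1.21, -1.211, 1.206]
contact_force: [-0.2, -0.1, -0.3]
grip_width: 0.0514
```

```bash
python3 -c "
from h import *
plan([.4433,-.005,.2012],90)
g=frame('side');crop(g,260,220,120,90,6,'pics/s24.png')"
```

```text
t 21.85 tcp [ 0.4433 -0.0052  0.2014] psi 89.92 F [-0.17 -0.11 -0.29] w 0.0514
xyz [0.0005, 0.0008, -0.0001] rot [0.0014, -0.0008, 0.0011]
```

View pics/s24.png

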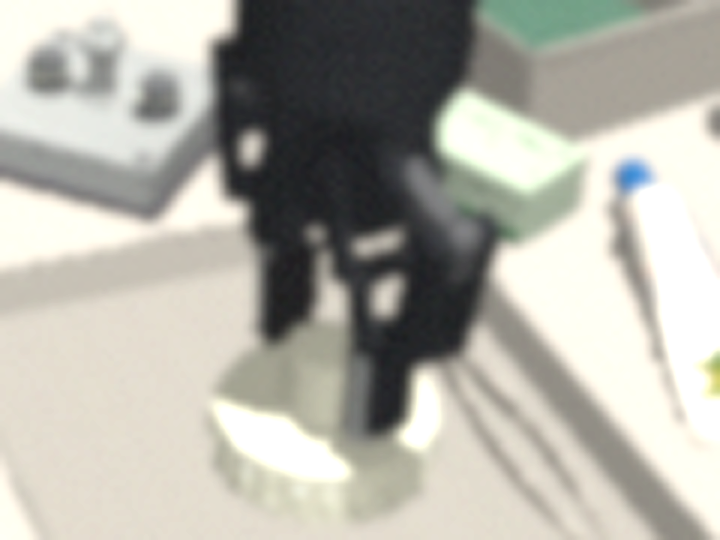

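{"api": "step_arm", "payload": {
  "xyz": [
    [0,0,0],
    [0,0,0],
    [0,0,0],
    [0,0,0],
    [0,0,0]
  ],
  "rotation": [
    [0,0,0],
    [0,0,0],
    [0,0,0],
    [0,0,0],
    [0,0,0]
  ],
  "grip": 1,
  "force": 90
}}

```text
clock: 22.52
tcp_pos: [0.4433, -0.0051, 0.2019]
orientation: [-1.212, -1.208, 1.203]
contact_force: [-1.9, -0.7, 8.1]
grip_width: 0.0254
```

{"api": "step_arm", "payload": {
  "xyz": [
    [0,-0.08,0],
    [0,-0.16,0],
    [0,-0.24,0],
    [0,-0.28,0],
    [0,-0.28,0]
  ],
  "rotation": [
    [0,0,0],
    [0,0,0],
    [0,0,0],
    [0,0,0],
    [0,0,0]
  ]
}}

```text
clock: 23.15
tcp_pos: [0.4433, -0.0052, 0.2863]
orientation: [-1.213, -1.208, 1.202]
contact_force: [-0.6, 0.8, 0.2]
grip_width: 0.0259
```

```bash
python3 -c "
from h import *
plan([.465,.2042,.283],90)
g=frame('side');crop(g,250,180,120,90,6,'pics/s25.png')"
```

```text
t 23.15 tcp [ 0.4433 -0.0052  0.2863] psi 89.68 F [-0.56  0.83  0.15] w 0.0259
xyz [0.6983, 0.0122, -0.0685] rot [0.0023, -0.0036, 0.001]
```

View pics/s25.png

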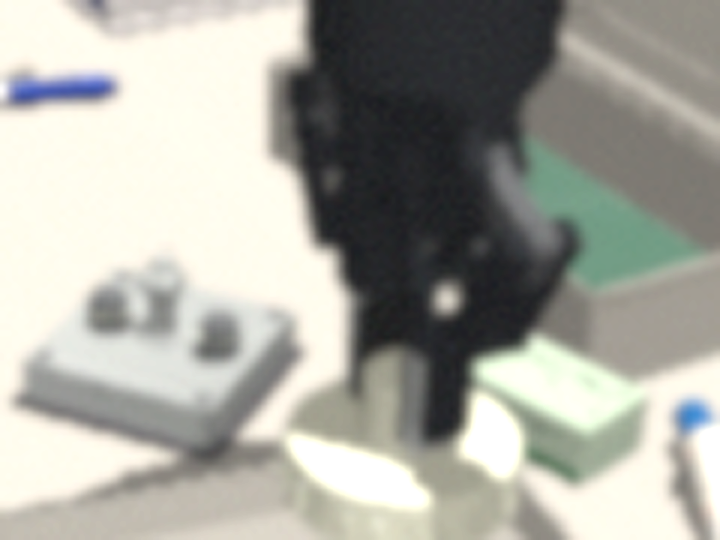

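```bash
python3 -c "
from h import *
plan([.4656,.2043,.285],89.7)"
```

```text
t 23.2 tcp [ 0.443  -0.0052  0.2856] psi 89.69 F [ 0.25  0.09 -0.14] w 0.0255
xyz [0.6989, 0.0033, -0.0716] rot [0.0014, -0.0002, 0.0009]
```

{"api": "step_arm", "payload": {
  "xyz": [
    [0.17,0,-0.02],
    [0.34,0,-0.04],
    [0.51,0,-0.05],
    [0.64,0.003,-0.065],
    [0.6983,0.005,-0.0705],
    [0.6983,0.005,-0.0705],
    [0.6983,0.005,-0.0705],
    [0.6983,0.005,-0.0705]
  ],
  "rotation": [
    [0,0,0],
    [0,0,0],
    [0,0,0],
    [0,0,0],
    [0.002,0,0.001],
    [0.002,0,0.001],
    [0.002,0,0.001],
    [0.002,0,0.001]
  ]
}}

```text
clock: 24.2
tcp_pos: [0.4654, 0.2024, 0.2843]
orientation: [-1.213, -1.202, 1.205]
contact_force: [0.3, -0.2, -0.6]
grip_width: 0.0259
```

```bash
python3 -c "
from h import *
plan([.4656,.2043,.264],89.7)
f=frame('top');cv2.imwrite('pics/t26.png',f['bgr'])
g=frame('side');crop(g,230,190,100,75,8,'pics/s26.png')
o=r.get_obs();c=o['tcp_pos']
for P in [(c[0],c[1],c[2]-.2),(c[0],c[1],c[2]-.2+.021),(.4656,.2043,.06),(.4656,.2043,.022)]: print((proj(g,P)+.5-[230,190])*8)"
```

```text
t 24.2 tcp [0.4654 0.2024 0.2843] psi 89.54 F [ 0.28 -0.17 -0.61] w 0.0259
xyz [0.0064, 0.0678, -0.0007] rot [-0.0008, -0.0018, -0.0006]
[382.64386717 189.86483006]
[383.53241634 127.04325433]
[380.23587444 259.43554076]
[378.74405538 366.84323891]
```

View pics/s26.png

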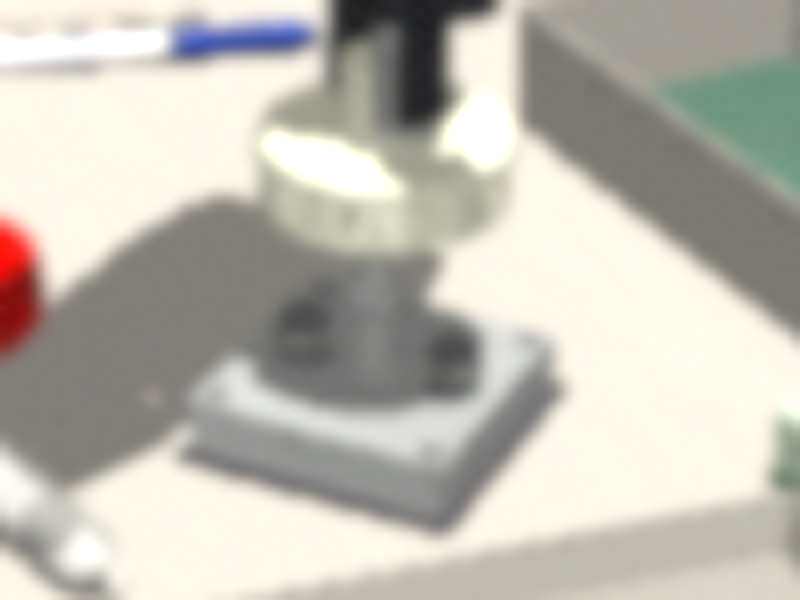

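{"api": "step_arm", "payload": {
  "xyz": [
    [0.0064,0.055,-0.0007],
    [0.0064,0.055,-0.0007],
    [0.0064,0.055,-0.0007],
    [0.0064,0.055,-0.0007]
  ],
  "rotation": [
    [0,0,0],
    [0,0,0],
    [0,0,0],
    [0,0,0]
  ]
}}

```text
clock: 24.8
tcp_pos: [0.4657, 0.205, 0.2681]
orientation: [-1.212, -1.203, 1.204]
contact_force: [-0.9, 0.7, -0.9]
grip_width: 0.0256
```

```bash
python3 -c "
from h import *
plan([.4656,.2043,.264],89.7)
g=frame('side');cv2.imwrite('pics/s27raw.png',g['bgr']);crop(g,255,195,50,60,10,'pics/s27.png')
o=r.get_obs();c=o['tcp_pos']
for P in [(c[0],c[1],c[2]-.2),(c[0],c[1],c[2]-.2+.021),(.4656,.2043,.06),(.4656,.2043,.022),(.4512,.2235,.036),(.4802,.1853,.036)]: print(proj(g,P).round(2))
b=g['bgr'].astype(int)
gr=b.sum(2)/3
for v in range(205,224,2): print(v,gr[v,255:302].astype(int).tolist())"
```

```text
t 24.8 tcp [0.4657 0.205  0.2681] psi 89.59 F [-0.89  0.67 -0.88] w 0.0256
xyz [-0.0022, 0.0138, 0.0003] rot [-0.0004, -0.0013, -0.0002]
[276.99 218.84]
[277.09 211.13]
[277.03 221.93]
[276.84 235.36]
[268.19 228.17]
[285.83 232.76]
205 [160, 160, 160, 159, 160, 159, 159, 160, 159, 159, 157, 154, 149, 138, 119, 92, 76, 83, 95, 98, 91, 79, 70, 62, 44, 28, 20, 19, 24, 50, 89, 126, 148, 158, 160, 160, 160, 159, 153, 135, 107, 84, 78, 74, 72, 73, 73]
207 [160, 160, 159, 159, 159, 159, 159, 158, 154, 144, 133, 122, 111, 103, 96, 89, 86, 90, 97, 101, 92, 79, 71, 60, 43, 26, 19, 17, 20, 39, 71, 109, 145, 170, 177, 171, 165, 162, 158, 154, 146, 135, 119, 100, 82, 75, 73]
209 [159, 159, 160, 160, 159, 159, 155, 145, 129, 113, 102, 97, 96, 95, 95, 93, 92, 94, 100, 101, 93, 83, 75, 64, 44, 25, 18, 18, 27, 54, 98, 141, 173, 190, 194, 191, 184, 175, 165, 161, 159, 158, 153, 143, 123, 100, 85]
211 [159, 160, 158, 159, 159, 156, 147, 136, 130, 124, 115, 106, 101, 100, 100, 100, 97, 98, 102, 103, 97, 89, 83, 75, 58, 47, 48, 53, 65, 96, 141, 177, 193, 197, 196, 196, 194, 187, 175, 165, 160, 160, 160,
[... 707 characters left out ...]
60, 160]
219 [76, 77, 77, 77, 78, 81, 88, 93, 96, 107, 118, 126, 129, 135, 142, 151, 161, 166, 168, 171, 172, 171, 167, 161, 148, 130, 115, 109, 108, 108, 107, 106, 107, 107, 107, 106, 111, 122, 139, 152, 158, 159, 160, 160, 161, 161, 160]
221 [76, 77, 77, 77, 78, 78, 81, 84, 95, 108, 120, 124, 123, 124, 126, 128, 131, 136, 137, 136, 135, 132, 131, 135, 133, 124, 115, 110, 111, 108, 105, 105, 106, 109, 108, 108, 114, 129, 145, 156, 159, 159, 160, 160, 161, 160, 160]
223 [77, 76, 77, 77, 77, 76, 78, 80, 88, 99, 113, 121, 121, 124, 126, 127, 129, 133, 134, 134, 132, 128, 126, 129, 131, 123, 112, 110, 109, 106, 105, 104, 106, 109, 112, 122, 138, 150, 156, 159, 160, 159, 159, 159, 159, 160, 160]
```

View pics/s27.png

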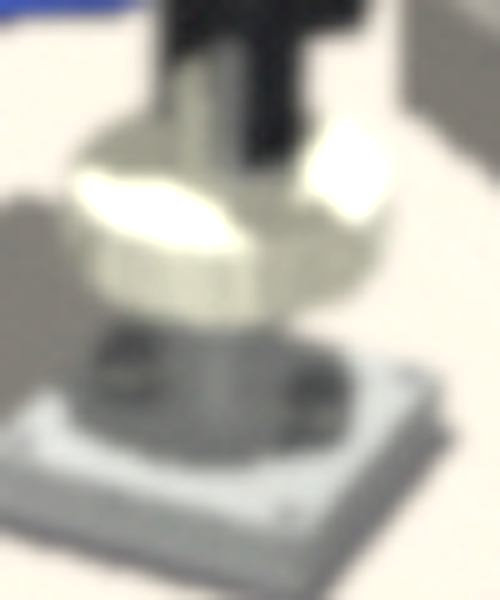

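{"api": "step_arm", "payload": {
  "xyz": [
    [-0.0022,0.01,0],
    [-0.0022,0.02,0],
    [-0.0022,0.035,0],
    [-0.0022,0.035,0]
  ],
  "rotation": [
    [0,0,0],
    [0,0,0],
    [0,0,0],
    [0,0,0]
  ]
}}

```text
clock: 25.35
tcp_pos: [0.4655, 0.2042, 0.2572]
orientation: [-1.212, -1.202, 1.205]
contact_force: [0.6, 0.3, -0.6]
grip_width: 0.0257
```

```bash
python3 -c "
from h import *
plan([.4656,.2043,.248],89.7)"
```

```text
t 25.35 tcp [0.4655 0.2042 0.2572] psi 89.59 F [ 0.57  0.28 -0.6 ] w 0.0257
xyz [0.0003, 0.0307, -0.0004] rot [-0.0009, -0.0012, -0.0005]
```

{"api": "step_arm", "payload": {
  "xyz": [
    [0,0.01,0],
    [0,0.02,0],
    [0,0.03,0],
    [0,0.03,0]
  ],
  "rotation": [
    [0,0,0],
    [0,0,0],
    [0,0,0],
    [0,0,0]
  ]
}}

```text
clock: 25.85
tcp_pos: [0.4654, 0.2042, 0.2479]
orientation: [-1.212, -1.202, 1.206]
contact_force: [-0.2, 0.0, -0.9]
grip_width: 0.0258
```

{"api": "step_arm", "payload": {
  "xyz": [
    [0,0.01,0],
    [0,0.02,0],
    [0,0.02,0]
  ],
  "rotation": [
    [0,0,0],
    [0,0,0],
    [0,0,0]
  ]
}}

```text
clock: 26.22
tcp_pos: [0.4653, 0.2041, 0.2417]
orientation: [-1.212, -1.202, 1.206]
contact_force: [0.4, -0.0, -1.1]
grip_width: 0.0258
```

```bash
python3 -c "
from h import *
plan([.4656,.2043,.238],89.7)
g=frame('side');crop(g,240,195,80,60,10,'pics/s28.png')"
```

```text
t 26.23 tcp [0.4653 0.2041 0.2417] psi 89.59 F [ 0.41 -0.01 -1.13] w 0.0258
xyz [0.0007, 0.0122, -0.0011] rot [-0.0015, -0.0012, -0.0008]
```

View pics/s28.png

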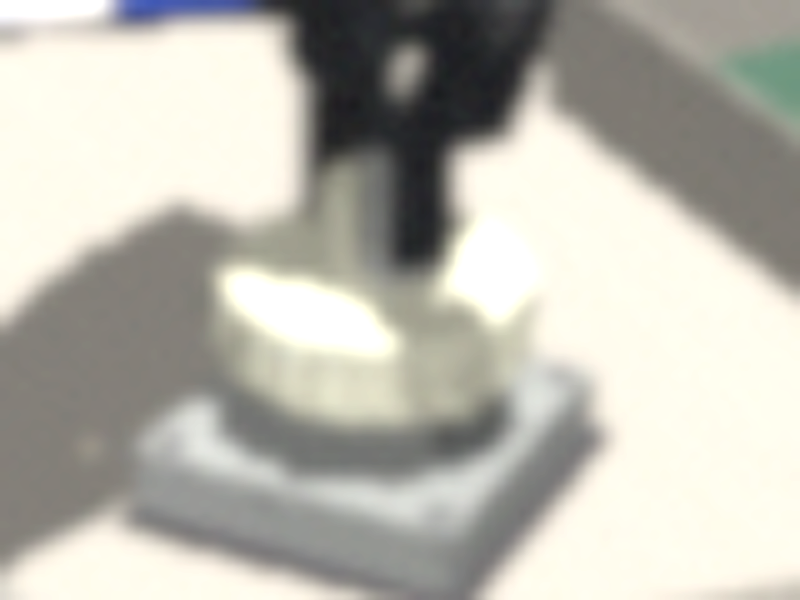

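{"api": "step_arm", "payload": {
  "xyz": [
    [0.0007,0.007,-0.001],
    [0.0007,0.014,-0.001],
    [0.0007,0.014,-0.001]
  ],
  "rotation": [
    [0,0,0],
    [0,0,0],
    [0,0,0]
  ]
}}

```text
clock: 26.65
tcp_pos: [0.4655, 0.2043, 0.2374]
orientation: [-1.212, -1.201, 1.206]
contact_force: [-0.9, 0.7, -0.9]
grip_width: 0.0257
```

{"api": "step_arm", "payload": {
  "xyz": [
    [0,0.007,0],
    [0,0.014,0],
    [0,0.014,0]
  ],
  "rotation": [
    [0,0,0],
    [0,0,0],
    [0,0,0]
  ]
}}

```text
clock: 27.02
tcp_pos: [0.4658, 0.2055, 0.2341]
orientation: [-1.211, -1.204, 1.205]
contact_force: [-2.1, 2.0, 8.0]
grip_width: 0.0259
```

{"api": "step_arm", "payload": {
  "xyz": [
    [0,0.007,0],
    [0,0.014,0],
    [0,0.014,0]
  ],
  "rotation": [
    [0,0,0],
    [0,0,0],
    [0,0,0]
  ]
}}

```text
clock: 27.4
tcp_pos: [0.4653, 0.2056, 0.2299]
orientation: [-1.21, -1.204, 1.205]
contact_force: [-1.6, 1.0, 0.7]
grip_width: 0.0256
```

```bash
python3 -c "
from h import *
plan([.4656,.2043,.238],89.7)
g=frame('side');crop(g,240,195,80,60,10,'pics/s29.png')"
```

```text
t 27.4 tcp [0.4653 0.2056 0.2299] psi 89.66 F [-1.61  1.04  0.7 ] w 0.0256
xyz [-0.0044, -0.0271, -0.0009] rot [-0.0011, -0.0005, 0.0003]
```

View pics/s29.png

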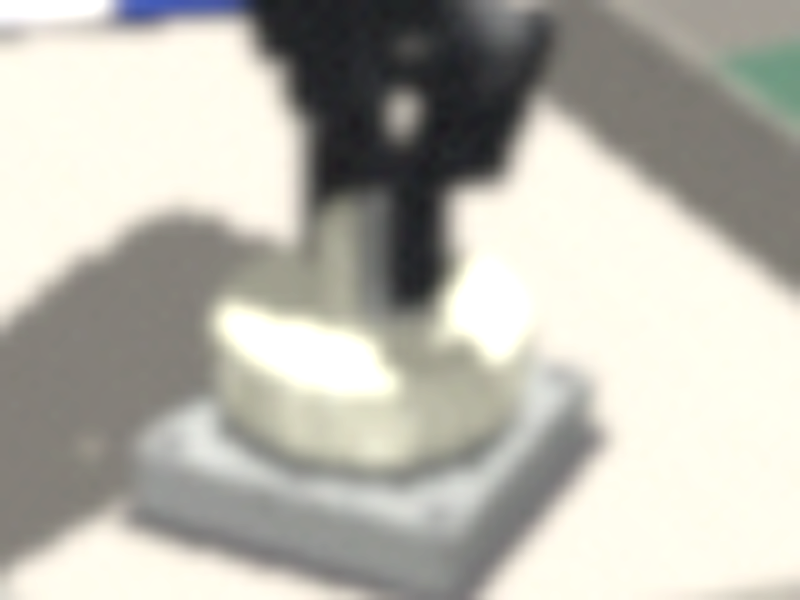

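{"api": "step_arm", "payload": {
  "xyz": [
    [0,0.007,0],
    [0,0.014,0],
    [0,0.014,0]
  ],
  "rotation": [
    [0,0,0],
    [0,0,0],
    [0,0,0]
  ]
}}

```text
clock: 27.82
tcp_pos: [0.4651, 0.2054, 0.2246]
orientation: [-1.21, -1.203, 1.206]
contact_force: [0.4, 1.5, -13.0]
grip_width: 0.0257
```

{"api": "step_arm", "payload": {
  "xyz": [
    [0,0.005,0],
    [0,0.01,0],
    [0,0.01,0]
  ],
  "rotation": [
    [0,0,0],
    [0,0,0],
    [0,0,0]
  ]
}}

```text
clock: 28.2
tcp_pos: [0.4654, 0.2053, 0.222]
orientation: [-1.211, -1.203, 1.206]
contact_force: [-0.7, -0.6, 2.2]
grip_width: 0.0257
```

{"api": "step_arm", "payload": {
  "xyz": [
    [0,0.004,0],
    [0,0.007,0],
    [0,0.007,0],
    [0,0.007,0]
  ],
  "rotation": [
    [0,0,0],
    [0,0,0],
    [0,0,0],
    [0,0,0]
  ]
}}

```text
clock: 28.7
tcp_pos: [0.4653, 0.2053, 0.2218]
orientation: [-1.211, -1.203, 1.205]
contact_force: [-8.1, -2.5, 21.9]
grip_width: 0.0256
```

```bash
python3 -c "
from h import *
plan([.4656,.2043,.238],89.7)
g=frame('side');crop(g,240,195,80,60,10,'pics/s30.png')"
```

```text
t 28.7 tcp [0.4653 0.2053 0.2218] psi 89.63 F [-8.12 -2.54 21.94] w 0.0256
xyz [-0.0035, -0.0539, -0.0008] rot [-0.0011, -0.0008, -0.0001]
```

View pics/s30.png

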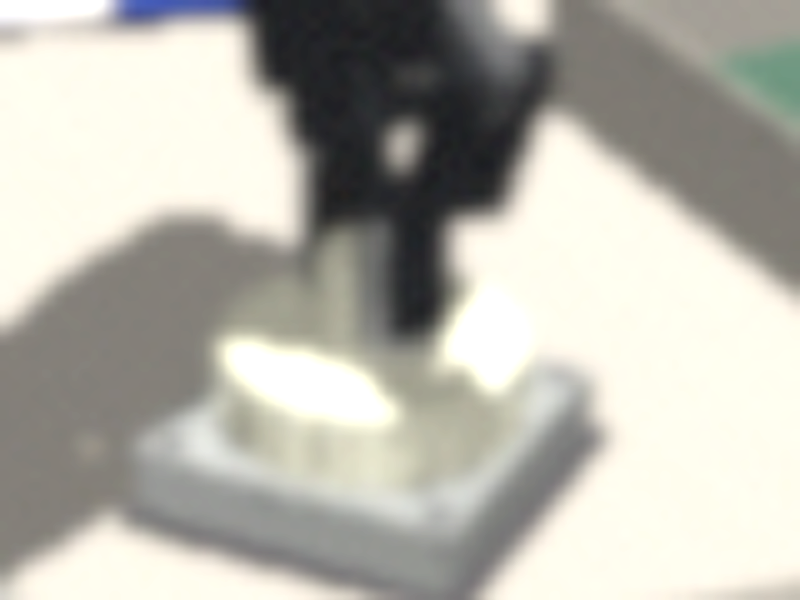

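{"api": "step_arm", "payload": {
  "xyz": [
    [0,0.006,0.002],
    [0,0.006,0.002],
    [0,0.006,0.002],
    [0,0.006,0.002],
    [0,0.006,0.002],
    [0,0.006,0.002]
  ],
  "rotation": [
    [0,0,0],
    [0,0,0],
    [0,0,0],
    [0,0,0],
    [0,0,0],
    [0,0,0]
  ]
}}

```text
clock: 29.5
tcp_pos: [0.4651, 0.2054, 0.2218]
orientation: [-1.212, -1.204, 1.204]
contact_force: [-4.9, -2.6, 19.3]
grip_width: 0.0256
```

```bash
python3 -c "
from h import *
for i in range(6):
  g=frame('side'); o=r.get_obs(); print(o['clock'],o['tcp_pos'].round(4),o['contact_force'].round(1),o['moment'].round(2),o['grip_width'])"
```

```text
29.55 [0.4651 0.2054 0.2219] [-5.7 -3.6 19.2] [-0.6   1.16 -0.  ] 0.026266689496089603
29.6 [0.4651 0.2054 0.2218] [-4.9 -2.7 19.5] [-0.59  1.14  0.01] 0.025978724867831406
29.65 [0.4651 0.2053 0.2219] [-5.  -2.3 18.9] [-0.59  1.18  0.06] 0.025700961435621672
29.7 [0.4651 0.2053 0.2218] [-4.3 -2.9 19.6] [-0.59  1.21  0.06] 0.025570138138019147
29.75 [0.4651 0.2053 0.2219] [-5.5 -3.9 19.5] [-0.58  1.17  0.11] 0.025503872769902174
29.8 [0.4651 0.2053 0.2219] [-5.  -2.5 19.6] [-0.54  1.18  0.04] 0.025346964917894944
```

```bash
python3 -c "
from h import *
g=frame('side');cv2.imwrite('pics/s31.png',g['bgr'])
crop(g,230,190,90,65,8,'pics/s32.png')"
```

```text
(no output)
```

View pics/s31.png

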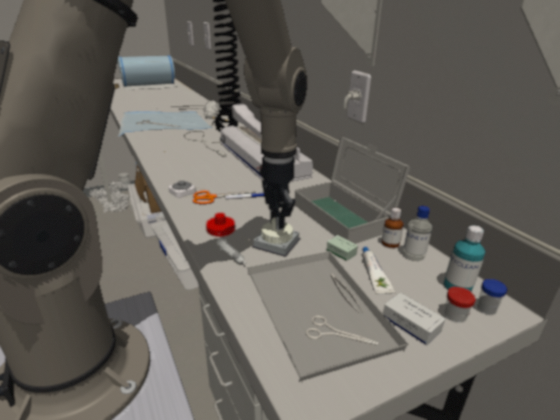

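View pics/s32.png

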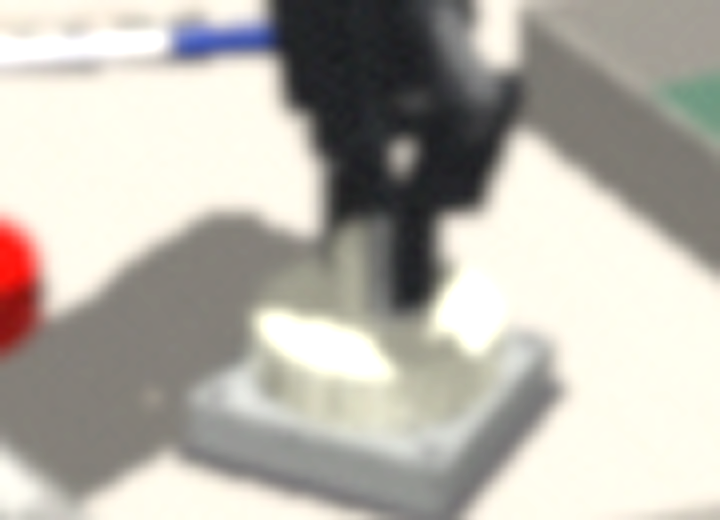

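The cap sits flat on the block at about (375, 380) in the crop. The tweezers, carton, syringe and marker are where they started.

```bash
python3 -c "
from bench import r
print(r.hand_in()); o=r.get_obs(); print(o['clock'],o['contact_force'],o['tcp_pos'])"
```

```text
the job is handed in; nothing more can be done
None
the job is handed in; nothing more can be done
```

I stood both capsules in the wells, pressed the white cap onto the stud past the click until it was home, and handed the job in at about 30 s. The knob was still gripped at 90 N and I was still pushing down.

- **Capsules:** both went in with no real contact force (about 1 N at most). The side view afterwards showed one standing in each well.
- **Click:** the upward force was 8 N at a tool height of 234 mm. It fell to 0.7 N at 230 mm, and by 225 mm the sprung balls were drawing the cap down with 13 N.
- **Home:** the tool stopped at 221.8 mm, within about 0.2 mm of the home height I worked out from the grasp in the tray. It stayed there when the push rose to 22 N.
- **Final push:** it held at about 19 N downward over the last readings, with a sideways load of about 5–6 N. I had eased that sideways load from 8 N but could not remove it.
- **Bystanders:** in the last side picture, the tweezers, carton, syringe and marker looked to be where they started, judged by eye. The arm blocked the top camera over the holder, so the final seating check used only the side view, the force and the tool height.

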